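# Gather the napkin rings on their bar and hang it up

### The job

Take the steel bar with the wooden handle out of its stand, thread it through the three square wooden napkin rings where they stand in the tray, lift them off together on the bar, and lay the loaded bar gently back in both forks of the stand, handle on the same side as before, the rings hanging between the forks. Pick the rings up with the bar only, never with the gripper, and leave the remotes, the phone stand, the box, the coaster and the bowl where they are.

Things in the scene. Friction and masses are not known exactly. Their poses are not given: they have to be found in the camera images.
- stand: Oak napkin-ring stand, fixed: base 170 x 90 x 14 mm with two posts, 10 mm thick along the stand's x, at x = -60 and +60 mm, each ending in a V fork. Origin: centre of the underside, on the table; x points along the resting bar from handle to tip, z up. The bar starts in the forks, its axis 125 mm above the table, its handle overhanging beyond the -x fork (handle centre at x = -106 mm).
- fork_near (a point): Where the bar's axis lies in the fork next to the handle (stand x = -60 mm), 125 mm above the table. The V is open upwards: sides 40 degrees off vertical, mouth 44 mm wide, prong tops 141 mm above the table. Axes as the stand's.
- fork_far (a point): The same point in the other, equal fork (stand x = +60 mm), near the bar's tip.
- bar_handle (a point): Centre of the bar's oak handle, on the bar's axis: a square prism 60 mm long, 24 x 24 mm, to be gripped across its two upright sides (y). x points along the bar to its tip, z up. The bar is rigid, 212 mm long, 0.16 kg. Along x from this point: handle -30 to +30 mm, then 14 mm steel rod; collar at +58 to +63 mm; rounded tip at +182 mm. The near fork holds the rod at +46, the far fork at +166 mm.
- bar_middle (a point): Point on the bar's axis 112 mm from the handle centre towards the tip, about the middle of the stretch where the rings hang; same axes. The steel collar, 36 mm across and 5 mm thick, ends 49 mm before this point and keeps the rings off the handle; the rings' stretch runs from it to the far fork post, 49 mm past this point.
- bar_tip (a point): The bar's rounded tip, on its axis, 182 mm from the handle centre; same axes.
- tray: Rectangular stainless tray, fixed, 280 mm (its x) x 400 mm (its y), floor 3 mm thick, rim 14 mm high above the table and 3 mm thick. Origin: centre of the underside.
- ring1_center (a point): Napkin ring standing on edge in the tray: a walnut square 70 x 70 mm, 25 mm wide along its own x, with a round 48 mm hole through it along x, wall 11 mm at the thinnest; 0.04 kg. This point: centre of the hole, 35 mm above the ring's underside. x runs along the hole, roughly along world y; it can be threaded from either side.
- ring2_center (a point): Another napkin ring, the same as ring1.
- ring3_center (a point): Another napkin ring, the same as ring1.
- projector_remote: White remote lying flat in the tray, 145 (its x) x 40 x 15 mm. Origin: centre of its underside.
- decoder_remote: Black remote lying flat in the tray, 165 (its x) x 42 x 15 mm. Origin: centre of its underside.
- phone_stand: Orange silicone phone stand in the tray, 70 (its x) x 60 mm foot, 84 mm high. Origin: centre of its underside.
- wooden_box: Wooden box in the tray, 66 x 66 mm and 48 mm high, with a round twist cap 52 mm across on top, 74 mm high in all. Origin: centre of its underside.
- coaster: Round cork coaster in the tray, 76 mm across, 8 mm thick. Origin: centre of its underside.
- bowl: Glass bowl of lemons on the sideboard beyond the tray, 150 mm across, 72 mm high. Origin: centre of its underside.
Mind the look-alikes: they are no part of the job. Of the things that look like the part that bears bar_handle, the larger one is meant. What is shaped like the stand but orange is not meant.

How it is judged (in metres and radians):
On the way, in this order (a step that is already met when the one before it is completed fails the run):
1. the bar is lifted out of the forks (z of bar_handle in the frame of stand above 0.15 m and z of bar_tip in the frame of stand above 0.145 m), for 0.1 s.
2. all three rings hang on the bar together, lifted clear of the tray (height (world z) of each of ring1_center, ring2_center, ring3_center above 0.075 m and distance between each of ring1_center, ring2_center, ring3_center and bar_middle below 0.07 m), for 0.2 s.
At the end, for the whole second after the job is handed in: The bar lies in both forks, handle on its old side within 15 mm, handle centre and tip within 7 mm of 125 mm high and 10 mm of the mid-line; the three rings hang on it between the forks (centres 6 to 30 mm below its axis); all at rest and released, the other things within 25 mm of their starts (z of bar_handle in the frame of stand between 0.118 and 0.132 m and y of bar_handle in the frame of stand between -0.01 and 0.01 m and z of bar_tip in the frame of stand between 0.118 and 0.132 m and y of bar_tip in the frame of stand between -0.01 and 0.01 m and x of bar_handle in the frame of stand between -0.121 and -0.091 m and x of ring1_center in the frame of stand between -0.055 and 0.055 m and y of ring1_center in the frame of stand between -0.02 and 0.02 m and z of ring1_center in the frame of stand between 0.095 and 0.119 m and linear speed of each of ring1, ring2, ring3 below 0.03 m/s and x of ring2_center in the frame of stand between -0.055 and 0.055 m and y of ring2_center in the frame of stand between -0.02 and 0.02 m and z of ring2_center in the frame of stand between 0.095 and 0.119 m and x of ring3_center in the frame of stand between -0.055 and 0.055 m and y of ring3_center in the frame of stand between -0.02 and 0.02 m and z of ring3_center in the frame of stand between 0.095 and 0.119 m and linear speed of bar below 0.02 m/s and distance of each of projector_remote, decoder_remote, phone_stand, wooden_box, coaster, bowl from where it was at the start of the episode below 0.025 m); the robot touches nothing.
It fails at once if a remote, the phone stand, the box, the coaster or the bowl is moved more than 25 mm (distance of any of projector_remote, decoder_remote, phone_stand, wooden_box, coaster, bowl from where it was at the start of the episode above 0.025 m).
It fails at once if the gripper's fingers press on a napkin ring with more than 2 N (contact force between the fingers and ring1 above 2 N or contact force between the fingers and ring2 above 2 N or contact force between the fingers and ring3 above 2 N).
It fails at once if the loaded bar is dropped into the forks (faster than 0.35 m/s in the last 20 mm), or the bar is pushed into the stand with more than 40 N (contact force between bar and stand above 40 N or (linear speed of bar above 0.35 m/s and distance between bar_middle and stand below 0.15 m and height (world z) of bar_middle below 0.145 m and distance between ring1_center and bar_middle below 0.07 m)).
It also fails if it takes over 69 s, if anything falls off the work surface, if the arm or the gripper's body presses on something with over 40 N, if the wrist force passes 120 N, or if a joint passes its speed limit or range.

### The arm

A 6-joint arm with a two-finger parallel gripper is mounted at the origin on the work surface. World frame = base frame: x ahead of the robot, y to its left, z up, the work surface at z = 0. Lengths are in m, angles in degrees, forces in N, time in s.
With the tool pointing down it reaches from about 0.3 to 0.75 m from the base axis. Payload 8.5 kg.
Tool frame: the origin (TCP) lies on the centre line of the jaws, within the pads' length; the fingertips stand 17 mm ahead of it and the grasp point (between the pads) lies 2 mm behind it; z points along the fingers, y is the direction in which the jaws open and shut (so a half turn about z gives the same grasp; the last joint's range is limited). The gripper opens to 85 mm and grips with 20 to 120 N. Pads are 22 mm wide; open, the fingers measure 114 mm over their backs; the gripper's body (76 mm by 85 mm) begins 54 mm behind the grasp point. The pads swing forward as they close: fully open they stand 13 mm farther back than shut.
Start: joints at [59.628, 21.807, 74.336, -0, 83.858, -12.336], TCP at [0.17, 0.523, 0.222] pointing down, gripper open.
Joint ranges: [-178.18, 178.18], [-50.72, 133.34], [12.68, 142.11], [-81.47, 261.47], [9.98, 163.14], [-165.26, 165.26]. Speed limits (degrees/s): [136.94, 136.94, 180, 180, 180, 180].

### API

Orientations are given as a 3x3 rotation matrix whose columns are the frame's x, y, z axes.
In Python, from rig import env, imaging, close_job gives the robot as it stands.
- The arm moves only by the tool step_arm, never from a script. Its argument "steps" is one flat list of numbers, 7 for each row, row after row: the opening, from 0 (shut) to 1 (fully open), then the shift along the tool's x, y, z as a fraction of full scale, then the turn, a rotation vector about the tool's x, y, z as a fraction of full scale. A call has 1 to 10 rows; each row is the pose to reach, as a shift and turn from the pose commanded when the call began, along the tool's axes at that moment; what a row does not reach only later rows make up. Full scale, the value 1, is 0.3 m for a shift and 45 degrees for a turn. A row lasts 1/10 s, in which the tool goes at most 50 mm and 8.59 degrees, less where a joint would pass 70% of its speed; a pose out of reach is approached as far as the arm can. A call with a number of a shift or a turn outside -1 to 1 is refused whole. A call with a gripper value outside its range is refused whole. The fingers move at their own pace and stop on an object; "grip_force" is the grip in N (left out, the last holds). Time passes only in rows, so rows that repeat a pose let the fingers close. It gives the time, the measured TCP pose, the force and the opening at its end, in the units of the state.
- env.observe(): the state, without advancing time (a new reading comes with each control period).
- imaging.get_image(name): name is "side" or "top"; returns (picture, depth): 384x512x3 uint8, blue, green, red; 384x512 float32, m along the optical axis (not along the pixel's ray), 0 where there is no reading.
- imaging.get_calibration(name): a dict with "camera_matrix" (3x3 intrinsics, pixels), "world_from_camera" (4x4, takes a point from camera to world coordinates). Camera axes: x right, y down, z forward; pixel columns grow to the right and rows downward; lengths in m; the calibration is good to about 2 mm. A picture is of the moment at which its call begins. get_calibration takes no time and is no camera call.
- close_job(): hands the job in, once; it reports no verdict.
Trained networks look in the newest picture that a camera, given by its name, has taken for a name from the list of things; names that differ only in an ending like _2 or _b are one class to them, and where a whole thing is asked for, a point or a joint stands for the part that bears it (a point fixed in the world has none). Each returns a list of dicts, best first, with "score" (0 to 1); they miss things now and then, are a little off and sometimes report something else, mostly with a low value. They report only what shows in the picture. A call takes as long as a camera call. They do not tell look-alikes from the thing itself.
- imaging.spot_in(camera, target): "pixel" ([column, row] in pixels, amid what is visible of it).
- imaging.regions_of(camera, target): "mask" (384x512 bool, what is visible of it) and "pixel" ([column, row] in pixels, amid what is visible of it).
- imaging.pinpoint(camera, target): "pixel" ([column, row] in pixels: a listed point, or the origin of a listed thing).
The state is a dict: "time_s": time; "q": joint angles; "qvel": joint speeds; "joint_efforts": joint torques, N m; "position": TCP position; "tool_rot": TCP orientation; "ft_force": force on the tool from outside, world axes, zero at the start; "wrist_torque": the same for the moment, N m; "grip_width": finger opening in m.
Only numpy, scipy, OpenCV 4.12 (cv2) and the standard library are available. Lean on these libraries where they do the work, as an engineer would, in place of code of your own. Each camera call takes 0.05 s, during which the arm holds its last target.

## Working session

There is one attempt and no reset: what is moved stays moved. The work goes in short steps, Python scripts to look and compute and a tool call to move; the robot and the scene stay as the last step left them, time stands still between calls to the robot, and variables do not carry over. Pictures are saved under pics/ and viewed, and the job is handed in when it is done.

Besides the shell and the picture viewer there is one more tool, called after "Request:" as name(argument=value, ...) on one line, values as JSON. step_arm: Moves the arm, as the interface text tells. Shift numbers are shares of 0.3 m and turn numbers shares of 45 degrees, none past 1 either way. Its arguments: {"type":"object","properties":{"steps":{"type":"array","items":{"type":"number"}},"grip_force":{"type":"number"}},"required":["steps"]}

```bash
ls; mkdir -p pics; python3 - <<'E'
from rig import env, imaging
import cv2,numpy as np
s=env.observe();print(s)
for n in("side","top"):
    im,d=imaging.get_image(n);cv2.imwrite(f"pics/{n}0.png",im);np.save(f"{n}0.npy",d)
    print(imaging.get_calibration(n))
E
```

```text
pics
{'time_s': 0.0, 'q': array([ 5.96277564e+01,  2.18428190e+01,  7.43859955e+01,  2.39308430e-04,
        8.38559025e+01, -1.23353024e+01]), 'qvel': array([-0.00135461, -0.05012521,  0.03809845,  0.17708293, -0.06622524,
        0.02869972]), 'joint_efforts': array([ 1.94749441e-04, -4.48451507e+01, -2.31282413e+01, -1.61184175e-04,
        4.64348181e-03,  3.27657347e-05]), 'position': array([0.17013753, 0.52270657, 0.22168733]), 'tool_rot': array([[-9.50856822e-01,  3.09630005e-01, -7.51182125e-04],
       [ 3.09630751e-01,  9.50856023e-01, -1.27356801e-03],
       [ 3.19931179e-04, -1.44356991e-03, -9.99998907e-01]]), 'ft_force': array([ 0.24211381, -0.16419158,  0.14388809]), 'wrist_torque': array([ 0.02870392, -0.03269806,  0.03227714]), 'grip_width': 0.08506412417623731}
{'camera_matrix': array([[361.36175284,   0.        , 260.73421361],
       [  0.        , 361.36175284, 194.7697828 ],
       [  0.        ,   0.        ,   1.        ]]), 'world_from_camera': array([[ 0.99856729, -0.02220279,  0.04868689,  0.55664558],
       [-0.05326308, -0.49981234,  0.86449446, -0.8094539 ],
       [ 0.00514011, -0.8658491 , -0.50027884,  0.67114853],
       [ 0.        ,  0.        ,  0.        ,  1.        ]])}
{'camera_matrix': array([[443.88211064,   0.        , 252.64342078],
       [  0.        , 443.88211064, 185.91931841],
       [  0.        ,   0.        ,   1.        ]]), 'world_from_camera': array([[-0.0215285 , -0.98716371,  0.15825403,  0.4098769 ],
       [-0.99975646,  0.02048869, -0.00819926,  0.20189379],
       [ 0.00485159, -0.15839201, -0.98736439,  1.18039721],
       [ 0.        ,  0.        ,  0.        ,  1.        ]])}
```

View pics/side0.png

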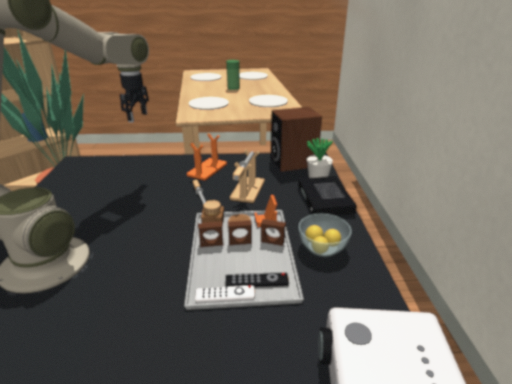

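View pics/top0.png

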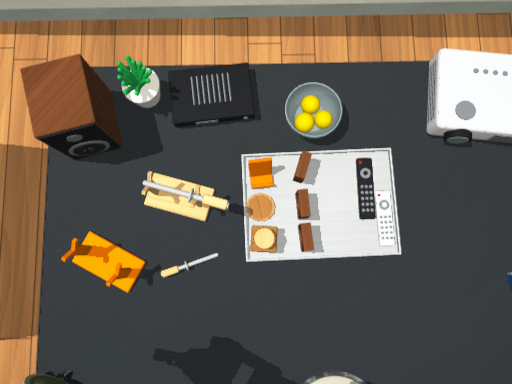

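```bash
cat > h.py <<'E'
from rig import env, imaging
import cv2,numpy as np
def ray(n,p):
    c=imaging.get_calibration(n);K=c["camera_matrix"];T=c["world_from_camera"]
    d=T[:3,:3]@np.linalg.solve(K,[p[0],p[1],1.]);return T[:3,3],d
def atz(n,p,z):
    o,d=ray(n,p);return o+d*(z-o[2])/d[2]
def tri(p,q):
    o1,d1=ray("top",p);o2,d2=ray("side",q)
    A=np.stack([d1,-d2],1);s=np.linalg.lstsq(A,o2-o1,rcond=None)[0]
    a=o1+s[0]*d1;b=o2+s[1]*d2;return (a+b)/2,np.linalg.norm(a-b)
def proj(n,P):
    c=imaging.get_calibration(n);T=np.linalg.inv(c["world_from_camera"]);q=c["camera_matrix"]@(T[:3,:3]@np.array(P)+T[:3,3]);return q[:2]/q[2]
def cloud(n,d):
    c=imaging.get_calibration(n);K=c["camera_matrix"];T=c["world_from_camera"]
    v,u=np.mgrid[:384,:512];P=np.stack([(u-K[0,2])/K[0,0]*d,(v-K[1,2])/K[1,1]*d,d],-1)
    return P@T[:3,:3].T+T[:3,3]
E
python3 - <<'E'
from h import *
np.set_printoptions(precision=4,suppress=True)
Z=dict(stand=0,fork_near=.125,fork_far=.125,bar_handle=.125,bar_middle=.125,bar_tip=.125,ring1_center=.038,projector_remote=.003,phone_stand=.003,wooden_box=.003,coaster=.003,tray=0)
for n in("top","side"):
  for t in Z:
    for r in imaging.pinpoint(n,t)[:4]:
        print(n,t,round(r["score"],2),np.round(r["pixel"],1),atz(n,r["pixel"],Z[t]))
E
```

```text
top stand 0.8 [110.8 263.6] [0.401  0.5675 0.    ]
top stand 0.64 [179.5 196.9] [0.5733 0.3888 0.    ]
top fork_near 0.84 [114.2 275. ] [0.3756 0.5201 0.125 ]
top fork_near 0.69 [193.7 197.1] [0.5548 0.335  0.125 ]
top fork_far 0.93 [ 69.2 252.3] [0.4302 0.627  0.125 ]
top fork_far 0.77 [146.4 184.7] [0.5873 0.4487 0.125 ]
top bar_handle 0.79 [170.8 271.6] [0.3805 0.3884 0.125 ]
top bar_handle 0.64 [215.2 204.5] [0.5359 0.2836 0.125 ]
top bar_middle 0.63 [200.2 262.8] [0.3993 0.3198 0.125 ]
top bar_middle 0.61 [171.  186.8] [0.581  0.3895 0.125 ]
top bar_middle 0.42 [303.8 165.9] [0.6257 0.0679 0.125 ]
top bar_tip 0.76 [218.7 251.4] [0.4248 0.2763 0.125 ]
top bar_tip 0.63 [141.4 183. ] [0.5917 0.4608 0.125 ]
top ring1_center 0.56 [306.9 241.9] [0.4452 0.0569 0.038 ]
top ring1_center 0.24 [381.1 219.8] [ 0.4976 -0.1369  0.038 ]
top projector_remote 0.81 [384.1 214.8] [ 0.5135 -0.1561  0.003 ]
top phone_stand 0.9 [263.9 174.5] [0.6292 0.1611 0.003 ]
top phone_stand 0.18 [301.  166.6] [0.6488 0.0601 0.003 ]
top wooden_box 0.94 [262.2 243. ] [0.4459 0.1702 0.003 ]
top coaster 0.88 [258.5
[... 526 characters left out ...]
 ]
side bar_handle 0.23 [223.5 294. ] [ 0.5121 -0.2676  0.125 ]
side bar_middle 0.72 [247.1 159.1] [0.574  0.3958 0.125 ]
side bar_tip 0.68 [204.3 205.6] [0.4448 0.0795 0.125 ]
side bar_tip 0.44 [252.5 151. ] [0.5962 0.4695 0.125 ]
side ring1_center 0.59 [210.9 234.1] [0.4594 0.0601 0.038 ]
side ring1_center 0.42 [250.7 189.8] [0.5842 0.3218 0.038 ]
side projector_remote 0.92 [224.6 294.5] [ 0.5049 -0.1484  0.003 ]
side phone_stand 0.55 [266.5 220.8] [0.6315 0.1735 0.003 ]
side wooden_box 0.88 [213.1 226.3] [0.4583 0.1501 0.003 ]
side wooden_box 0.63 [266.2 219.4] [0.6311 0.1818 0.003 ]
side coaster 0.49 [234.8 220.8] [0.5275 0.1783 0.003 ]
side tray 0.61 [240.3 251.9] [0.5448 0.0207 0.    ]
```

```bash
python3 - <<'E'
import cv2
a=cv2.imread("pics/top0.png");cv2.imwrite("pics/top0z.png",cv2.resize(a[140:280,130:410],None,fx=2.8,fy=2.8,interpolation=cv2.INTER_CUBIC))
a=cv2.imread("pics/side0.png");cv2.imwrite("pics/side0z.png",cv2.resize(a[130:310,170:370],None,fx=3.3,fy=3.3,interpolation=cv2.INTER_CUBIC))
E
```

```text
(no output)
```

View pics/top0z.png

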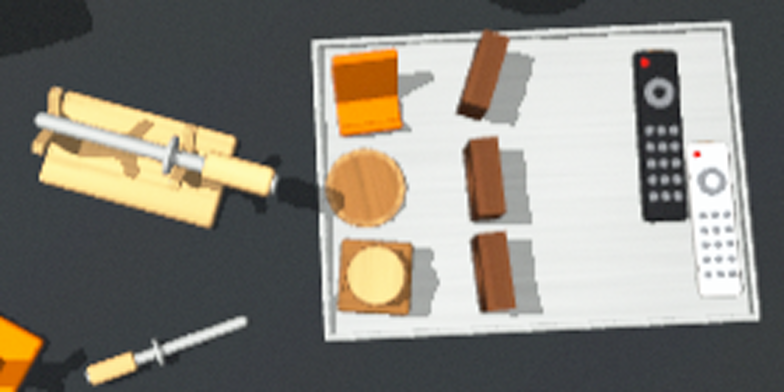

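View pics/side0z.png

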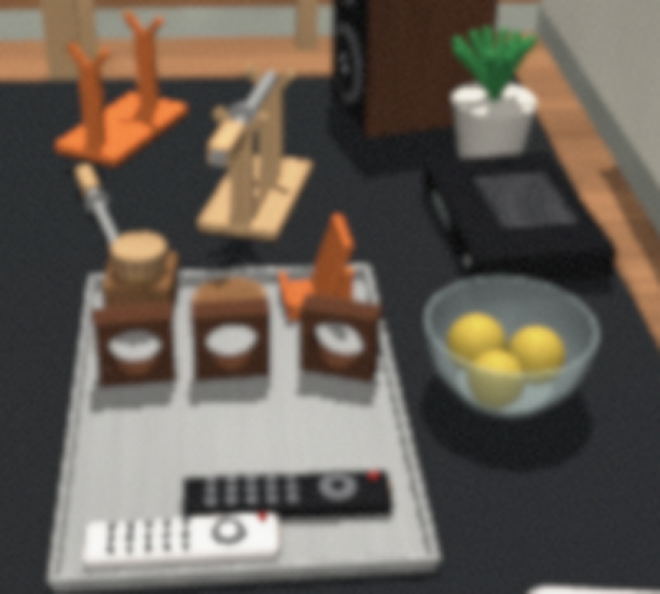

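```bash
python3 - <<'E'
from h import *
np.set_printoptions(precision=4,suppress=True)
d=np.load("top0.npy");im=cv2.imread("pics/top0.png");P=cloud("top",d)
print("table z",np.median(P[300:340,200:260,2]))
hsv=cv2.cvtColor(im,cv2.COLOR_BGR2HSV)
v,u=np.mgrid[:384,:512]
def rect(m,name):
    n,l,s,c=cv2.connectedComponentsWithStats(m.astype(np.uint8))
    for i in range(1,n):
        if s[i,4]>25:
            Q=P[l==i];r=cv2.minAreaRect((Q[:,:2]*1000).astype(np.float32));print(name,s[i,4],c[i],Q.mean(0),[np.round(x,1) for x in r])
tray=(u>240)&(u<402)&(v>145)&(v<262)
rect(tray&(P[...,2]>.060)&(P[...,2]<.088),"top60-88")
st=(u>138)&(u<235)&(v>168)&(v<222)
rect(st&(P[...,2]>.112),"bar")
for a,b in((.128,.15),(.12,.128)):
    rect(st&(P[...,2]>a)&(P[...,2]<b),f"{a}")
m=st&(P[...,2]>.1)
for c in range(138,232,4):
    k=m[:,c]
    if k.any(): r=np.argmax(np.where(k,P[:,c,2],0));print(c,P[k,c].mean(0),P[k,c,2].max(),k.sum())
E
```

```text
table z 0.0005777202681214177
top60-88 279 [302.9176 164.2724] [0.6406 0.0634 0.0731] [array([641.8,  62.8]), array([25.1, 70.1]), np.float64(71.4)]
top60-88 181 [259.8619 162.0994] [0.6476 0.1731 0.077 ] [array([648.8, 173.8]), array([19.4, 58.9]), np.float64(2.6)]
top60-88 295 [303.5492 202.1525] [0.5434 0.0657 0.0732] [array([544.2,  65.5]), array([70.1, 25.3]), np.float64(4.5)]
top60-88 300 [306.6267 235.98  ] [0.4588 0.0614 0.0731] [array([459.1,  60.5]), array([69.8, 25.8]), np.float64(5.7)]
top60-88 350 [263.7371 237.5829] [0.4569 0.1681 0.0773] [array([457.2, 168.3]), array([51.7, 50.7]), np.float64(74.2)]
bar 854 [186.5117 193.5269] [0.5613 0.3499 0.143 ] [array([529.5, 313.3]), array([314.7,  88.8]), np.float64(58.7)]
0.128 33 [149.    174.303] [0.6106 0.4404 0.1357] [array([610.6, 440.3]), array([10.7, 16.3]), np.float64(87.2)]
0.128 629 [189.3688 194.6375] [0.5597 0.3443 0.1344] [array([561.9, 356. ]), array([212.7,  34.7]), np.float64(78.5)]
0.128 34 [196.9412 187.5882] [0.576  0.3259 0.1357] [array([576.3, 325.8]), array([10.1, 17.8]), np.float64(70.4)]
0.128 30 [192.23
[... 468 characters left out ...]
3972117957116 7
174 [0.548  0.3557 0.2805] 1.1803972117957116 7
178 [0.5684 0.3718 0.1304] 0.13358987104026543 6
182 [0.5657 0.3621 0.1307] 0.1328868108025676 6
186 [0.5634 0.3529 0.1289] 0.1304300635232294 6
190 [0.5519 0.3423 0.1363] 0.14426942308178448 16
194 [0.5495 0.3335 0.131 ] 0.1380374480922042 13
198 [0.567  0.3238 0.1325] 0.14119617360909387 16
202 [0.531  0.2999 0.2667] 1.1803972117957116 8
206 [0.5481 0.3044 0.1365] 0.13950921106609893 11
210 [0.5333 0.2864 0.2321] 1.1803972117957116 11
214 [0.5428 0.2854 0.1379] 0.14049332286224447 11
218 [0.5403 0.276  0.1373] 0.1397612262612593 11
222 [0.5376 0.2665 0.1376] 0.14045280906739 11
226 [0.5367 0.2573 0.134 ] 0.13814677850004586 10
```

```bash
python3 - <<'E'
from h import *
np.set_printoptions(precision=4,suppress=True)
d=np.load("top0.npy");P=cloud("top",d)
v,u=np.mgrid[:384,:512]
st=(u>198)&(u<235)&(v>185)&(v<222)
m=st&(abs(P[...,2]-.137)<.0025)
n,l,s,c=cv2.connectedComponentsWithStats(m.astype(np.uint8))
for i in range(1,n):
  if s[i,4]>15: Q=P[l==i];print(s[i,4],Q.mean(0),cv2.minAreaRect((Q[:,:2]*1000).astype(np.float32)),Q.min(0),Q.max(0))
# rod line
R=[]
for c in list(range(152,168))+list(range(176,186)):
  k=(v[:,c]>175)&(v[:,c]<215)&(abs(P[:,c,2]-.1315)<.002)
  if k.any(): R.append(P[k,c].mean(0))
R=np.array(R);print(np.polyfit(R[:,1],R[:,0],1),R[0],R[-1])
a=np.polyfit(R[:,1],R[:,0],1);print("x at y=.2875",np.polyval(a,.2875), np.degrees(np.arctan(1/a[0])))
s=env.observe();print(s["position"],s["tool_rot"],s["time_s"])
E
```

```text
201 [0.5433 0.2843 0.137 ] ((543.4257202148438, 284.9239196777344), (66.08332061767578, 23.5020751953125), 73.87828063964844) [0.5257 0.2546 0.1345] [0.5602 0.3164 0.1395]
[0.288  0.4625] [0.5876 0.4338 0.1317] [0.5641 0.3547 0.1326]
x at y=.2875 0.5452664658497375 73.9338458746398
[0.1703 0.523  0.2223] [[-0.9509  0.3096  0.    ]
 [ 0.3096  0.9509  0.    ]
 [-0.      0.     -1.    ]] 1.3
```

```bash
cat >> h.py <<'E'
from scipy.spatial.transform import Rotation as Ro
def Rg(bar_deg,pitch=0):
    """tool down, bar dir at bar_deg in world; tool y = bar-90deg; x = y x z. pitch>0: tip up"""
    b=np.radians(bar_deg);p=np.radians(pitch)
    y=np.array([np.sin(b),-np.cos(b),0]);u=np.array([np.cos(b),np.sin(b),0])
    z=np.array([0,0,-1.]);
    t=u*np.cos(p)+np.array([0,0,1])*np.sin(p)   # bar axis
    z=-np.array([0,0,1])*np.cos(p)+u*np.sin(p)
    x=np.cross(y,z);return np.stack([x,y,z],1)
def plan(pos,R):
    s=env.observe();p=s["position"];R0=s["tool_rot"]
    d=R0.T@(np.array(pos)-p)/.3;w=Ro.from_matrix(R0.T@R).as_rotvec(degrees=True)/45
    print("t",round(s["time_s"],2),"from",np.round(p,4),"shift",np.round(d,3),"turn",np.round(w,3),"F",np.round(s["ft_force"],1),"grip",round(s["grip_width"],4))
E
python3 - <<'E'
from h import *
print(Rg(73.9),Rg(73.9)[:,0])
plan([.5435,.2845,.2],Rg(73.9))
E
```

```text
[[ 0.27731465  0.96077915  0.        ]
 [ 0.96077915 -0.27731465  0.        ]
 [ 0.          0.         -1.        ]] [0.27731465 0.96077915 0.        ]
t 1.3 from [0.1703 0.523  0.2223] shift [-1.429 -0.371  0.074] turn [0.    0.    1.957] F [-0.2  0.7  0.2] grip 0.0856
```

Request:
step_arm(steps=[1,-0.95,-0.25,0,0,0,1,1,-0.95,-0.25,0,0,0,1,1,-0.95,-0.25,0,0,0,1,1,-0.95,-0.25,0,0,0,1,1,-0.95,-0.25,0,0,0,1,1,-0.95,-0.25,0,0,0,1,1,-0.95,-0.25,0,0,0,1])

```text
time_s: 2.0
position: [0.4221, 0.3605, 0.2218]
tool_rot: [[-0.448, 0.894, 0.001], [0.894, 0.448, -0.001], [-0.001, 0.0, -1.0]]
ft_force: [0.3, 0.0, 1.0]
grip_width: 0.0854
```

```bash
python3 - <<'E'
from h import *
plan([.5435,.2845,.2],Rg(73.9))
E
```

```text
t 2.0 from [0.4221 0.3605 0.2218] shift [-0.408  0.248  0.073] turn [0.001 0.001 0.949] F [0.3 0.  1. ] grip 0.0854
```

Request:
step_arm(steps=[1,-0.408,0.248,0.07,0,0,0.949,1,-0.408,0.248,0.07,0,0,0.949,1,-0.408,0.248,0.07,0,0,0.949,1,-0.408,0.248,0.07,0,0,0.949,1,-0.408,0.248,0.07,0,0,0.949,1,-0.408,0.248,0.07,0,0,0.949,1,-0.408,0.248,0.07,0,0,0.949,1,-0.408,0.248,0.07,0,0,0.949])

```text
time_s: 2.8
position: [0.5395, 0.2885, 0.2015]
tool_rot: [[0.268, 0.963, 0.0], [0.963, -0.268, 0.0], [0.0, 0.0, -1.0]]
ft_force: [-0.1, 0.3, 0.1]
grip_width: 0.0851
```

```bash
python3 - <<'E'
from h import *
plan([.5435,.2845,.123],Rg(73.9))
im,d=imaging.get_image("top");cv2.imwrite("pics/t1.png",cv2.resize(im[130:270,130:410],None,fx=2.8,fy=2.8))
E
```

```text
t 2.8 from [0.5395 0.2885 0.2015] shift [-0.009  0.016  0.262] turn [ 0.    -0.     0.013] F [-0.1  0.3  0.1] grip 0.0851
```

View pics/t1.png

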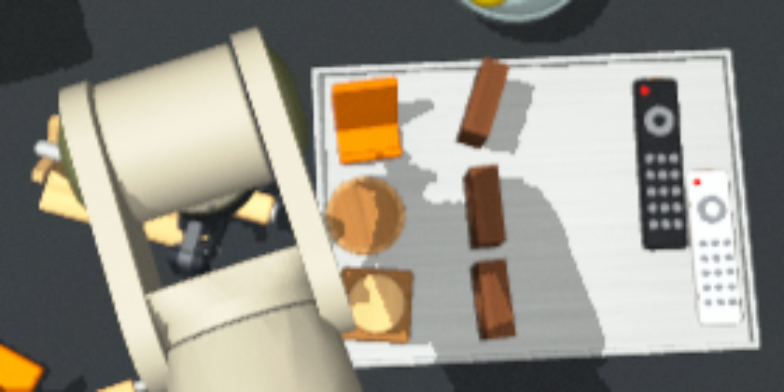

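Request:
step_arm(steps=[1,-0.009,0.016,0.06,0,0,0.013,1,-0.009,0.016,0.13,0,0,0.013,1,-0.009,0.016,0.19,0,0,0.013,1,-0.009,0.016,0.24,0,0,0.013,1,-0.009,0.016,0.262,0,0,0.013,1,-0.009,0.016,0.262,0,0,0.013,1,-0.009,0.016,0.262,0,0,0.013])

```text
time_s: 3.55
position: [0.5441, 0.2843, 0.1235]
tool_rot: [[0.28, 0.96, 0.001], [0.96, -0.28, 0.0], [0.001, 0.001, -1.0]]
ft_force: [1.0, -0.2, 0.4]
grip_width: 0.0853
```

```bash
python3 - <<'E'
from h import *
plan([.5435,.2845,.123],Rg(73.9))
im,d=imaging.get_image("side");cv2.imwrite("pics/s1.png",cv2.resize(im[60:240,170:330],None,fx=3.6,fy=3.3))
E
```

```text
t 3.55 from [0.5441 0.2843 0.1235] shift [-0.    -0.002  0.002] turn [ 0.001 -0.001 -0.004] F [ 1.  -0.2  0.4] grip 0.0853
```

View pics/s1.png

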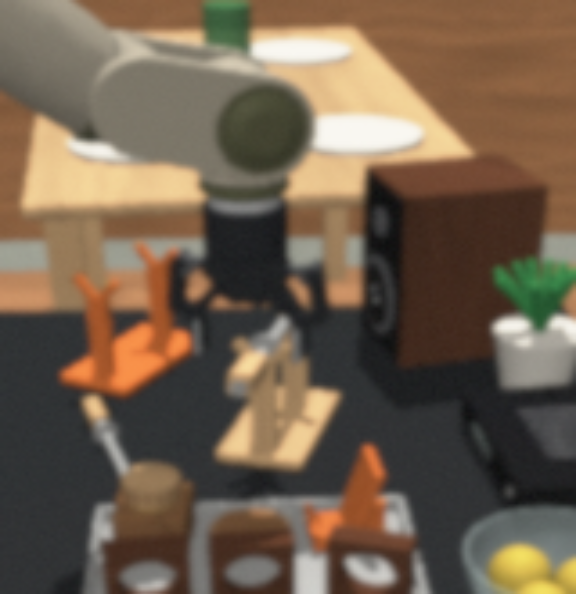

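Request:
step_arm(steps=[0,0,0,0,0,0,0,0,0,0,0,0,0,0,0,0,0,0,0,0,0,0,0,0,0,0,0,0,0,0,0,0,0,0,0,0,0,0,0,0,0,0,0,0,0,0,0,0,0,0,0,0,0,0,0,0], grip_force=100)

```text
time_s: 4.4
position: [0.5436, 0.2842, 0.1228]
tool_rot: [[0.281, 0.96, -0.0], [0.96, -0.281, 0.0], [0.0, -0.0, -1.0]]
ft_force: [-3.4, 1.9, 2.7]
grip_width: 0.0195
```

```bash
python3 - <<'E'
from h import *
plan([.5435,.2845,.2],Rg(73.9))
im,d=imaging.get_image("side");cv2.imwrite("pics/s2.png",cv2.resize(im[100:220,200:310],None,fx=5,fy=5))
plan([.5435,.2845,.2],Rg(73.9))
E
```

```text
t 4.4 from [0.5436 0.2842 0.1228] shift [ 0.001 -0.001 -0.257] turn [-0.    -0.    -0.005] F [-3.4  1.9  2.7] grip 0.0195
t 4.45 from [0.5436 0.2842 0.1228] shift [ 0.001 -0.001 -0.257] turn [-0.    -0.    -0.005] F [-3.2  1.2  2.5] grip 0.0198
```

View pics/s2.png

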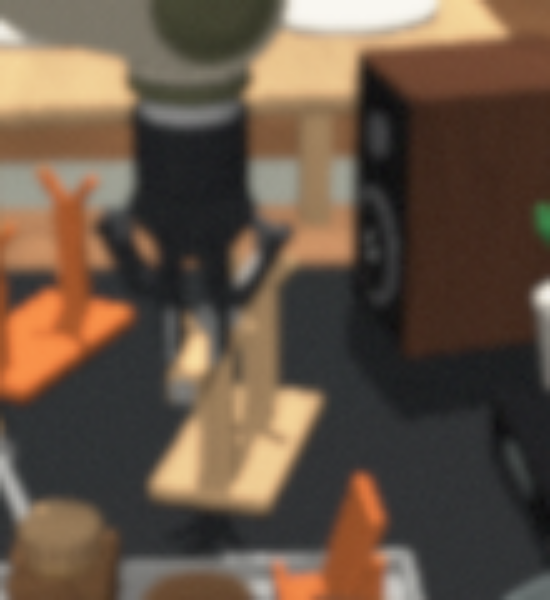

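Request:
step_arm(steps=[0,0,0,-0.03,0,0,0,0,0,0,-0.08,0,0,0,0,0,0,-0.14,0,0,0,0,0,0,-0.2,0,0,0,0,0,0,-0.26,0,0,0,0,0,0,-0.3,0,0,0,0,0,0,-0.3,0,0,0])

```text
time_s: 5.15
position: [0.5445, 0.2842, 0.2144]
tool_rot: [[0.281, 0.96, 0.003], [0.96, -0.281, 0.001], [0.002, 0.003, -1.0]]
ft_force: [0.1, 0.4, -1.1]
grip_width: 0.0195
```

```bash
python3 - <<'E'
from h import *
plan([.5435,.2845,.2],Rg(73.9))
im,d=imaging.get_image("side");cv2.imwrite("pics/s3.png",cv2.resize(im[80:220,190:320],None,fx=4.4,fy=4.2))
plan([.5435,.2845,.2],Rg(73.9))
E
```

```text
t 5.15 from [0.5445 0.2842 0.2144] shift [-0.    -0.004  0.048] turn [ 0.004 -0.002 -0.005] F [ 0.1  0.4 -1.1] grip 0.0195
t 5.2 from [0.544 0.284 0.213] shift [ 0.001 -0.002  0.043] turn [ 0.001 -0.    -0.005] F [ 0.1  1.6 -2.5] grip 0.0198
```

View pics/s3.png

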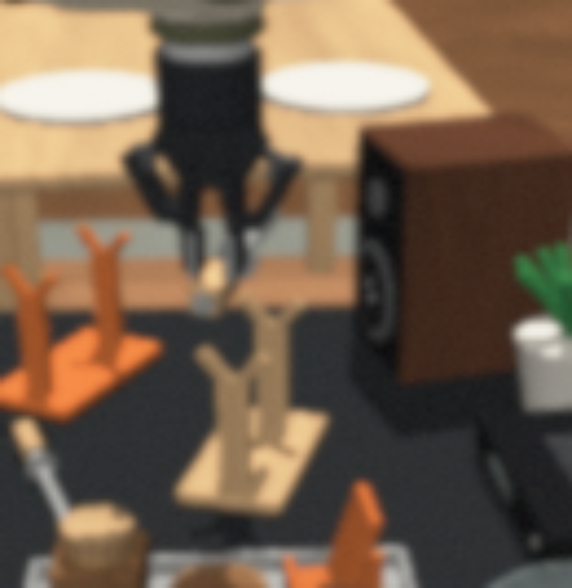

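```bash
python3 - <<'E'
from h import *
plan([.5614,-.153,.15],Rg(94.5))
E
```

```text
t 5.2 from [0.544 0.284 0.213] shift [-1.382  0.465  0.21 ] turn [ 0.001 -0.    -0.463] F [ 0.1  1.6 -2.5] grip 0.0198
```

Request:
step_arm(steps=[0,-0.1,0.04,0,0,0,-0.1,0,-0.24,0.08,0,0,0,-0.2,0,-0.38,0.13,0,0,0,-0.3,0,-0.52,0.18,0,0,0,-0.4,0,-0.66,0.22,0,0,0,-0.463,0,-0.8,0.27,0,0,0,-0.463,0,-0.94,0.32,0,0,0,-0.463,0,-0.98,0.33,0,0,0,-0.463,0,-0.98,0.33,0,0,0,-0.463])

```text
time_s: 6.1
position: [0.5559, -0.0273, 0.2117]
tool_rot: [[-0.076, 0.997, -0.002], [0.997, 0.076, 0.0], [0.0, -0.002, -1.0]]
ft_force: [-0.6, 1.1, -1.3]
grip_width: 0.0195
```

```bash
python3 - <<'E'
from h import *
plan([.5614,-.153,.09],Rg(94.5))
E
```

```text
t 6.1 from [ 0.5559 -0.0273  0.2117] shift [-0.419 -0.013  0.406] turn [-0.002 -0.001 -0.004] F [-0.6  1.1 -1.3] grip 0.0195
```

Request:
step_arm(steps=[0,-0.06,0,0,0,0,0,0,-0.16,0,0.02,0,0,0,0,-0.26,-0.01,0.1,0,0,0,0,-0.36,-0.01,0.18,0,0,0,0,-0.419,-0.012,0.26,0,0,0,0,-0.419,-0.013,0.306,0,0,0,0,-0.419,-0.013,0.306,0,0,0,0,-0.419,-0.013,0.306,0,0,0])

```text
time_s: 6.9
position: [0.5625, -0.15, 0.1212]
tool_rot: [[-0.08, 0.997, -0.0], [0.997, 0.08, 0.0], [0.0, 0.0, -1.0]]
ft_force: [0.5, -0.6, -0.9]
grip_width: 0.0192
```

```bash
python3 - <<'E'
from h import *
np.set_printoptions(precision=4,suppress=True)
plan([.5614,-.153,.046],Rg(94.5))
im,d=imaging.get_image("top");cv2.imwrite("pics/t2.png",cv2.resize(im[130:270,130:410],None,fx=2.8,fy=2.8));np.save("t2.npy",d)
im,d2=imaging.get_image("side");cv2.imwrite("pics/s4.png",cv2.resize(im[130:310,170:370],None,fx=3.3,fy=3.3));np.save("s4.npy",d2)
plan([.5614,-.153,.046],Rg(94.5))
E
```

```text
t 6.9 from [ 0.5625 -0.15    0.1212] shift [-0.01  -0.004  0.251] turn [ 0.    -0.     0.002] F [ 0.5 -0.6 -0.9] grip 0.0192
t 7.0 from [ 0.5627 -0.1505  0.122 ] shift [-0.008 -0.005  0.253] turn [0.002 0.001 0.002] F [-0.6 -0.5 -0.8] grip 0.0197
```

View pics/t2.png

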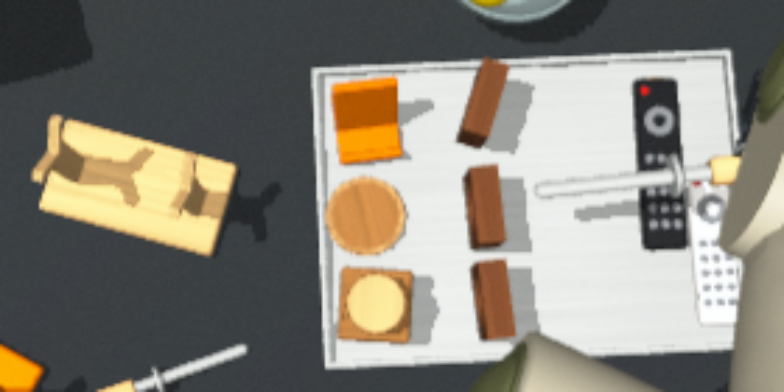

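View pics/s4.png

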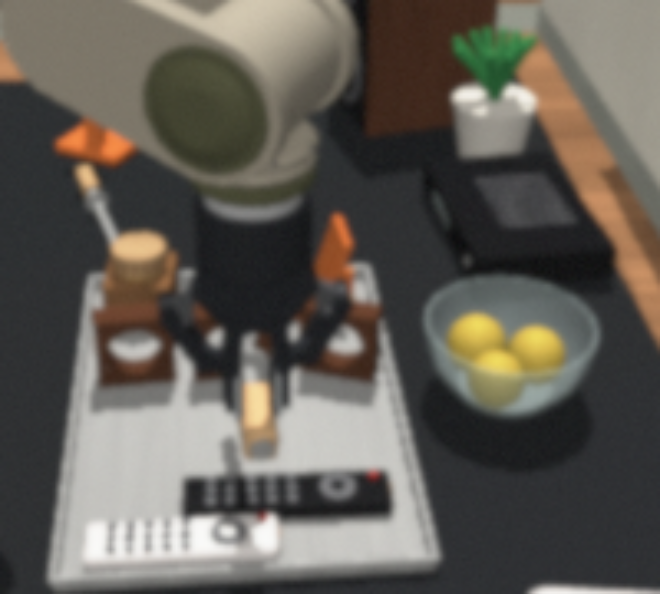

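```bash
python3 - <<'E'
from h import *
np.set_printoptions(precision=4,suppress=True)
d=np.load("t2.npy");P=cloud("top",d);v,u=np.mgrid[:384,:512]
m=(u>310)&(u<368)&(v>185)&(v<205)&(P[...,2]>.09)&(P[...,2]<.16)
for c in range(314,368,6):
  k=m[:,c]
  if k.any():print(c,P[k,c].mean(0),P[k,c,2].max(),k.sum())
Q=P[m&(u<366)];a=np.polyfit(Q[:,1],Q[:,0],1);b=np.polyfit(Q[:,1],Q[:,2],1);print("x(y)",a,"z(y)",b,"tipy",Q[:,1].max(), "dir",90-np.degrees(np.arctan(a[0])))
m=(u>366)&(u<400)&(v>150)&(v<250)&(P[...,2]>.1)&(P[...,2]<.16)
# stand prongs
st=(u>138)&(u<220)&(v>165)&(v<225)&(P[...,2]>.10)&(P[...,2]<.15)
n,l,s,c=cv2.connectedComponentsWithStats(st.astype(np.uint8))
for i in range(1,n):
  if s[i,4]>4:Q=P[l==i];print("prong",s[i,4],Q.mean(0),Q.min(0),Q.max(0),cv2.minAreaRect((Q[:,:2]*1000).astype(np.float32)))
b=(u>138)&(u<220)&(v>165)&(v<225)&(P[...,2]>.009)&(P[...,2]<.019)
print("base",cv2.minAreaRect((P[b][:,:2]*1000).astype(np.float32)))
for nm,r in(("blk",(352,380,155,222)),("wht",(376,400,190,250))):
  m=(u>r[0])&(u<r[1])&(v>r[2])&(v<r[3])&(P[...,2]>.013)&(P[...,2]<.022)
  d0=np.load("top0.npy");P0=cloud("top",d0);m=(u>r[0])&(u<r[1])&(v>r[2])&(v<r[3])&(P0[...,2]>.013)&(P0[...,2]<.022)
  print(nm,P0[m].min(0),P0[m].max(0))
m=(u>245)&(u<285)&(v>150)&(v<192)&(P0[...,2]>.012)&(P0[...,2]<.1);print("phone",P0[m].min(0),P0[m].max(0))
m=(u>245)&(u<285)&(v>222)&(v<256)&(P0[...,2]>.04)&(P0[...,2]<.1);print("box",P0[m].min(0),P0[m].max(0))
E
```

```text
326 [0.5497 0.0176 0.1249] 0.12643302289084346 6
332 [0.5492 0.0034 0.1264] 0.12956520946694705 6
338 [ 0.5512 -0.0109  0.1271] 0.1305259501180529 6
344 [ 0.5521 -0.0254  0.1271] 0.12833769976647003 5
350 [ 0.5531 -0.0401  0.1262] 0.1308316401533034 6
356 [ 0.5548 -0.0538  0.1296] 0.1327193089596117 6
362 [ 0.556  -0.0687  0.1277] 0.13129846795552025 5
x(y) [-0.0861  0.55  ] z(y) [-0.0112  0.127 ] tipy 0.029341138838731157 dir 94.92331632625289
prong 135 [0.5911 0.4453 0.1266] [0.5634 0.4349 0.1011] [0.6193 0.4591 0.1426] ((591.92431640625, 446.0463562011719), (11.198113441467285, 57.84064865112305), 73.01326751708984)
prong 122 [0.5573 0.3305 0.1274] [0.5298 0.3205 0.1003] [0.585  0.3424 0.1447] ((557.2059326171875, 331.4004211425781), (10.247380256652832, 56.55488204956055), 73.11671447753906)
base ((574.6050415039062, 388.5263977050781), (169.19041442871094, 90.21194458007812), 73.17964172363281)
blk [ 0.4962 -0.1424  0.0131] [ 0.6698 -0.0858  0.022 ]
wht [ 0.4225 -0.1885  0.013 ] [ 0.5761 -0.1327  0.022 ]
phone [0.5918 0.1059 0.012 ] [0.6886 0.2082 0.0912]
box [0.4238 0.1351 0.0405] [0.4905 0.2026 0.085 ]
```

Request:
step_arm(steps=[0,-0.008,-0.005,0.08,0,0,0,0,-0.008,-0.005,0.16,0,0,0,0,-0.008,-0.005,0.22,0,0,0,0,-0.008,-0.005,0.25,0,0,0,0,-0.008,-0.005,0.253,0,0,0,0,-0.008,-0.005,0.253,0,0,0])

```text
time_s: 7.6
position: [0.5614, -0.154, 0.046]
tool_rot: [[-0.079, 0.997, 0.001], [0.997, 0.079, -0.001], [-0.001, 0.001, -1.0]]
ft_force: [-0.9, 0.0, -1.2]
grip_width: 0.02
```

```bash
python3 - <<'E'
from h import *
plan([.5442+.0062,-.014,.047],Rg(94.5))
im,d2=imaging.get_image("side");cv2.imwrite("pics/s5.png",cv2.resize(im[180:310,170:310],None,fx=4.4,fy=4.4))
im,d=imaging.get_image("top");cv2.imwrite("pics/t3.png",cv2.resize(im[130:270,130:410],None,fx=2.8,fy=2.8))
E
```

```text
t 7.6 from [ 0.5614 -0.154   0.046 ] shift [ 0.468  0.    -0.004] turn [0.002 0.001 0.001] F [-0.9  0.  -1.2] grip 0.02
```

View pics/s5.png

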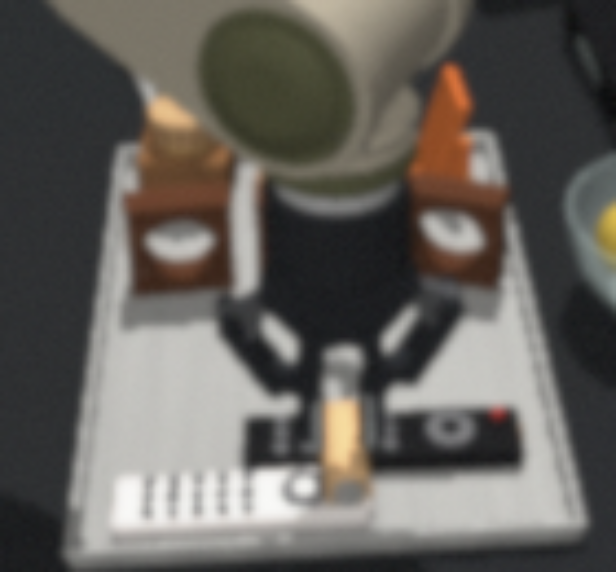

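View pics/t3.png

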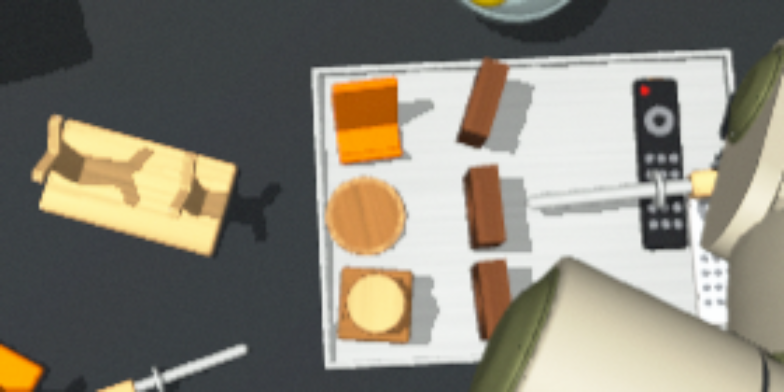

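Request:
step_arm(steps=[0,0.06,0,-0.004,0,0,0,0,0.12,0,-0.004,0,0,0,0,0.18,0,-0.004,0,0,0,0,0.24,0,-0.004,0,0,0,0,0.3,0,-0.004,0,0,0,0,0.36,0,-0.004,0,0,0,0,0.41,0,-0.004,0,0,0,0,0.45,0,-0.004,0,0,0,0,0.465,0,-0.004,0,0,0])

```text
time_s: 8.6
position: [0.5496, -0.0134, 0.0463]
tool_rot: [[-0.08, 0.997, -0.0], [0.997, 0.08, 0.0], [0.0, -0.0, -1.0]]
ft_force: [-0.4, -1.0, -1.1]
grip_width: 0.0196
```

```bash
python3 - <<'E'
from h import *
plan([.5442+.0062,-.014,.047],Rg(94.5))
im,d2=imaging.get_image("side");cv2.imwrite("pics/s6.png",cv2.resize(im[180:310,170:310],None,fx=4.4,fy=4.4))
im,d=imaging.get_image("top");cv2.imwrite("pics/t4.png",cv2.resize(im[130:270,130:410],None,fx=2.8,fy=2.8))
E
```

```text
t 8.6 from [ 0.5496 -0.0134  0.0463] shift [-0.002  0.002 -0.002] turn [-0.    -0.     0.002] F [-0.4 -1.  -1.1] grip 0.0196
```

View pics/t4.png

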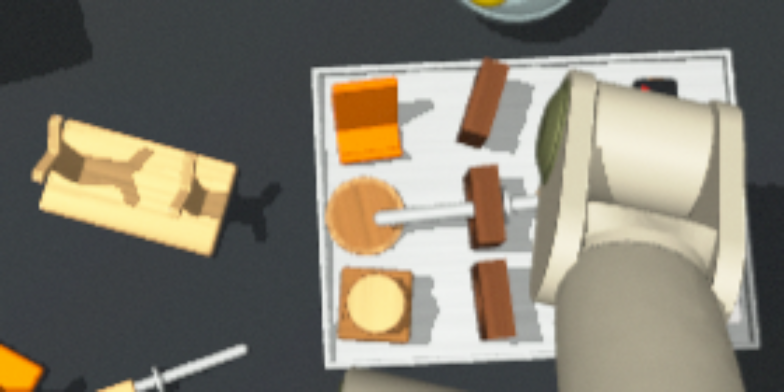

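View pics/s6.png

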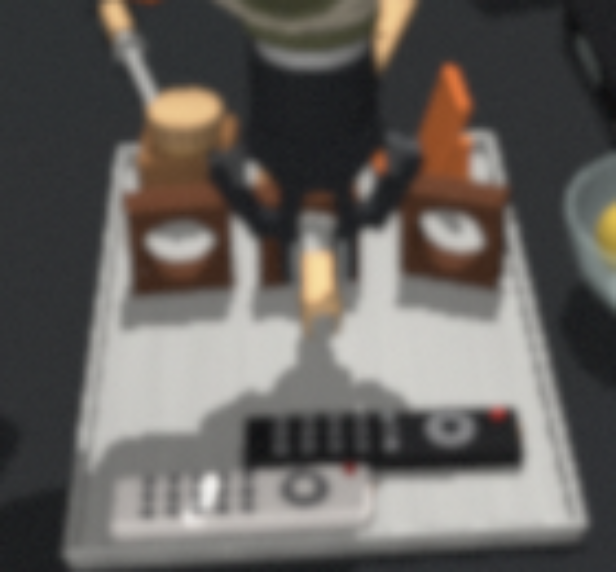

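Request:
step_arm(steps=[0,0,0,-0.04,0,0,0,0,0,0,-0.1,0,0,0,0,0,0,-0.17,0,0,0,0,0,0,-0.24,0,0,0,0,0,0,-0.3,0,0,0,0,0,0,-0.34,0,0,0,0,0,0,-0.36,0,0,0,0,0,0,-0.36,0,0,0])

```text
time_s: 9.5
position: [0.55, -0.0152, 0.1548]
tool_rot: [[-0.078, 0.997, 0.001], [0.997, 0.078, -0.0], [-0.0, 0.001, -1.0]]
ft_force: [0.5, -0.1, -1.3]
grip_width: 0.0192
```

```bash
python3 - <<'E'
from h import *
plan([.479,-.139,.16],Rg(95.7))
im,d2=imaging.get_image("side");cv2.imwrite("pics/s7.png",cv2.resize(im[130:310,170:370],None,fx=3.3,fy=3.3))
im,d=imaging.get_image("top");cv2.imwrite("pics/t5.png",cv2.resize(im[130:270,130:410],None,fx=2.8,fy=2.8))
E
```

```text
t 9.5 from [ 0.55   -0.0152  0.1548] shift [-0.393 -0.268 -0.017] turn [ 0.001  0.001 -0.027] F [ 0.5 -0.1 -1.3] grip 0.0192
```

View pics/t5.png

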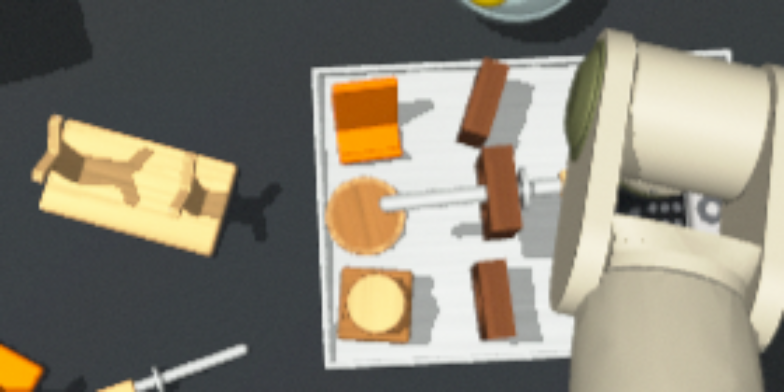

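View pics/s7.png

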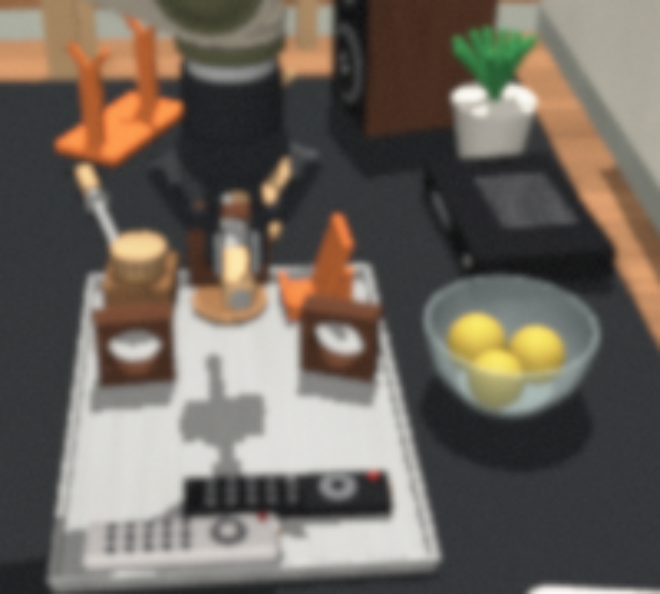

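Request:
step_arm(steps=[0,-0.03,-0.02,0,0,0,0,0,-0.09,-0.06,0,0,0,-0.01,0,-0.16,-0.11,0,0,0,-0.02,0,-0.23,-0.16,0,0,0,-0.027,0,-0.3,-0.2,0,0,0,-0.027,0,-0.36,-0.24,0,0,0,-0.027,0,-0.39,-0.265,0,0,0,-0.027,0,-0.393,-0.268,0.01,0,0,-0.027,0,-0.393,-0.268,0.02,0,0,-0.027])

```text
time_s: 10.5
position: [0.4789, -0.1385, 0.1478]
tool_rot: [[-0.099, 0.995, -0.0], [0.995, 0.099, 0.0], [0.0, -0.0, -1.0]]
ft_force: [-0.4, -0.2, -1.8]
grip_width: 0.0198
```

```bash
python3 - <<'E'
from h import *
np.set_printoptions(precision=4,suppress=True)
plan([.479,-.139,.048],Rg(95.7))
im,d=imaging.get_image("top");cv2.imwrite("pics/t6.png",cv2.resize(im[130:270,130:410],None,fx=2.8,fy=2.8));np.save("t6.npy",d)
P=cloud("top",d);v,u=np.mgrid[:384,:512]
m=(u>305)&(u<360)&(v>190)&(v<260)&(P[...,2]>.12)&(P[...,2]<.2)
print(m.sum())
for c in range(312,345,4):
  k=m[:,c]
  if k.any():print(c,P[k,c].mean(0),k.sum())
E
```

```text
t 10.5 from [ 0.4789 -0.1385  0.1478] shift [-0.002  0.     0.333] turn [-0.    -0.001 -0.   ] F [-0.4 -0.2 -1.8] grip 0.0198
346
320 [0.4615 0.04   0.1502] 5
324 [0.4623 0.0312 0.1536] 6
328 [0.4621 0.022  0.1539] 6
332 [0.4642 0.0127 0.1538] 6
336 [0.464  0.0034 0.1538] 6
340 [ 0.4661 -0.006   0.1532] 6
344 [ 0.4659 -0.0153  0.1533] 6
```

View pics/t6.png

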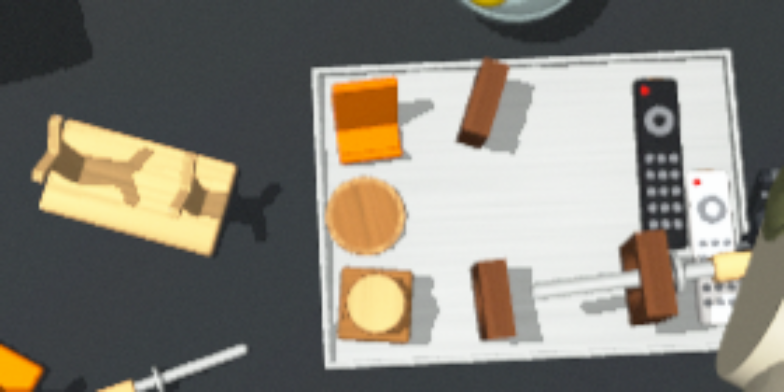

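Request:
step_arm(steps=[0,0,0,0.07,0,0,0,0,0,0,0.14,0,0,0,0,0,0,0.21,0,0,0,0,0,0,0.26,0,0,0,0,0,0,0.29,0,0,0,0,0,0,0.31,0,0,0,0,0,0,0.325,0,0,0,0,0,0,0.33,0,0,0])

```text
time_s: 11.35
position: [0.4792, -0.1387, 0.0492]
tool_rot: [[-0.1, 0.995, 0.0], [0.995, 0.1, -0.0], [-0.0, 0.0, -1.0]]
ft_force: [-0.3, -0.7, -1.7]
grip_width: 0.0195
```

```bash
python3 - <<'E'
from h import *
np.set_printoptions(precision=4,suppress=True)
plan([.479,-.139,.048],Rg(95.7))
im,d=imaging.get_image("top");cv2.imwrite("pics/t7.png",cv2.resize(im[130:270,130:410],None,fx=2.8,fy=2.8))
im,d2=imaging.get_image("side");cv2.imwrite("pics/s8.png",cv2.resize(im[180:310,170:310],None,fx=4.4,fy=4.4))
P=cloud("top",d);v,u=np.mgrid[:384,:512]
m=(u>305)&(u<380)&(v>190)&(v<260)&(P[...,2]>.066)&(P[...,2]<.09)
n,l,s,c=cv2.connectedComponentsWithStats(m.astype(np.uint8))
for i in range(1,n):
  if s[i,4]>20:Q=P[l==i];print(s[i,4],Q.mean(0),cv2.minAreaRect((Q[:,:2]*1000).astype(np.float32)))
E
```

```text
t 11.35 from [ 0.4792 -0.1387  0.0492] shift [-0.001 -0.001  0.004] turn [0.    0.    0.001] F [-0.3 -0.7 -1.7] grip 0.0195
317 [ 0.4721 -0.0592  0.0732] ((472.5857849121094, -63.323143005371094), (69.88758850097656, 34.69855499267578), 4.365588188171387)
184 [0.456  0.0562 0.0738] ((458.76312255859375, 54.976531982421875), (17.971019744873047, 69.37349700927734), 88.81450653076172)
```

View pics/t7.png

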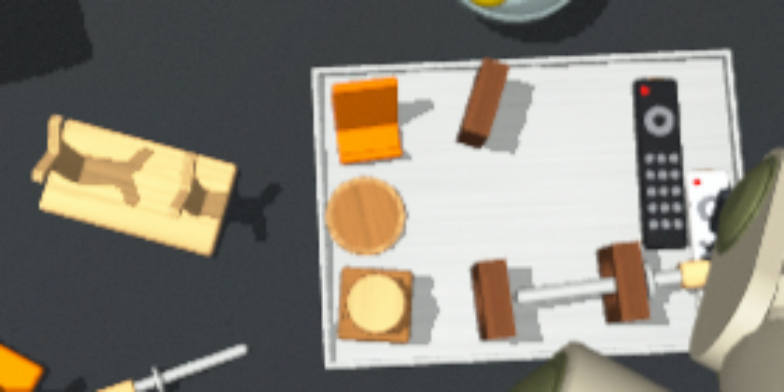

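View pics/s8.png

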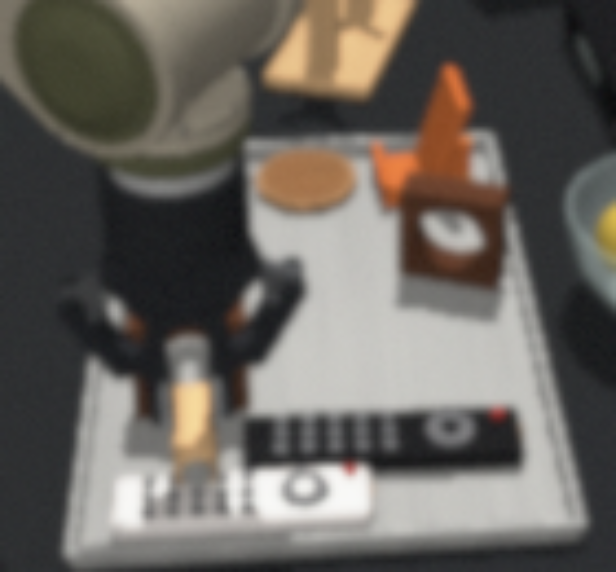

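Request:
step_arm(steps=[0,0.03,0,0,0,0,0,0,0.07,0,0,0,0,0,0,0.11,0,0,0,0,0,0,0.15,0,0,0,0,0,0,0.19,0,0,0,0,0,0,0.22,0,0,0,0,0,0,0.25,0,0,0,0,0,0,0.265,0,0,0,0,0,0,0.265,0,0,0,0,0])

```text
time_s: 12.35
position: [0.471, -0.0591, 0.0492]
tool_rot: [[-0.1, 0.995, -0.0], [0.995, 0.1, 0.0], [0.0, -0.0, -1.0]]
ft_force: [-0.5, 0.2, -2.0]
grip_width: 0.0195
```

```bash
python3 - <<'E'
from h import *
np.set_printoptions(precision=4,suppress=True)
plan([.479,-.139,.048],Rg(95.7))
im,d=imaging.get_image("top");cv2.imwrite("pics/t8.png",cv2.resize(im[130:270,130:410],None,fx=2.8,fy=2.8))
im,d2=imaging.get_image("side");cv2.imwrite("pics/s9.png",cv2.resize(im[180:310,170:310],None,fx=4.4,fy=4.4))
P=cloud("top",d);v,u=np.mgrid[:384,:512]
m=(u>280)&(u<380)&(v>190)&(v<260)&(P[...,2]>.066)&(P[...,2]<.09)
n,l,s,c=cv2.connectedComponentsWithStats(m.astype(np.uint8))
for i in range(1,n):
  if s[i,4]>20:Q=P[l==i];print(s[i,4],Q.mean(0),cv2.minAreaRect((Q[:,:2]*1000).astype(np.float32)))
m=(u>270)&(u<305)&(v>210)&(v<260)&(P[...,2]>.03)&(P[...,2]<.065)
for c in range(274,305,3):
  k=m[:,c]
  if k.any():print(c,P[k,c].mean(0),k.sum())
E
```

```text
t 12.35 from [ 0.471  -0.0591  0.0492] shift [-0.268 -0.     0.004] turn [-0.    -0.     0.001] F [-0.5  0.2 -2. ] grip 0.0195
307 [0.4641 0.0182 0.0724] ((464.7693176269531, 15.878824234008789), (69.69995880126953, 32.73367691040039), 2.8388407230377197)
295 [0.459  0.0611 0.0733] ((459.036865234375, 60.72150421142578), (69.60980987548828, 25.385122299194336), 5.453210830688477)
274 [0.4542 0.1414 0.0507] 21
283 [0.4533 0.1188 0.0525] 5
286 [0.4544 0.1112 0.0533] 6
289 [0.4541 0.1039 0.0566] 6
292 [0.4552 0.0963 0.0566] 5
295 [0.4563 0.0886 0.0551] 6
298 [0.4561 0.0811 0.0559] 6
301 [0.4588 0.0737 0.0582] 6
```

View pics/t8.png

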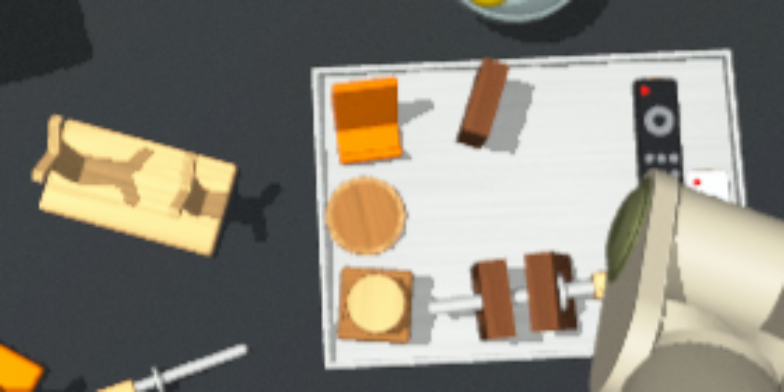

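View pics/s9.png

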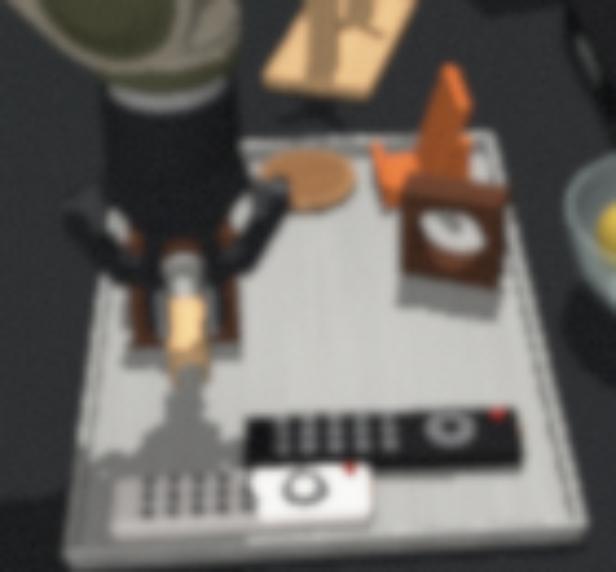

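Request:
step_arm(steps=[0,0,0,-0.03,0,0,0,0,0,0,-0.08,0,0,0,0,0,0,-0.14,0,0,0,0,0,0,-0.21,0,0,0,0,0,0,-0.28,0,0,0,0,0,0,-0.35,0,0,0,0,0,0,-0.42,0,0,0,0,0,0,-0.46,0,0,0,0,0,0,-0.48,0,0,0])

```text
time_s: 13.35
position: [0.4712, -0.0601, 0.1948]
tool_rot: [[-0.099, 0.995, 0.002], [0.995, 0.099, -0.001], [-0.001, 0.002, -1.0]]
ft_force: [0.3, 0.4, -2.4]
grip_width: 0.0198
```

```bash
python3 - <<'E'
from h import *
np.set_printoptions(precision=4,suppress=True)
plan([.56,-.1,.2],Rg(90,30))
im,d=imaging.get_image("top");cv2.imwrite("pics/t9.png",cv2.resize(im[130:270,130:410],None,fx=2.8,fy=2.8))
E
```

```text
t 13.35 from [ 0.4712 -0.0601  0.1948] shift [-0.162  0.281 -0.017] turn [-0.031  0.667  0.124] F [ 0.3  0.4 -2.4] grip 0.0198
```

View pics/t9.png

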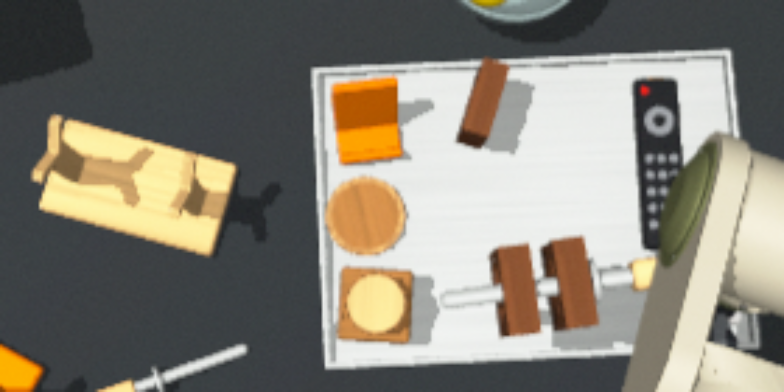

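Request:
step_arm(steps=[0,-0.02,0.03,0,0,0.08,0,0,-0.05,0.08,0,0,0.2,0.03,0,-0.08,0.13,0,-0.01,0.33,0.06,0,-0.11,0.19,0,-0.02,0.46,0.09,0,-0.14,0.24,0,-0.03,0.58,0.12,0,-0.162,0.281,0,-0.031,0.667,0.124,0,-0.162,0.281,0,-0.031,0.667,0.124,0,-0.162,0.281,0,-0.031,0.667,0.124])

```text
time_s: 14.2
position: [0.5594, -0.0999, 0.1923]
tool_rot: [[0.002, 1.0, -0.003], [0.866, 0.0, 0.5], [0.5, -0.003, -0.866]]
ft_force: [-0.5, 1.3, -1.9]
grip_width: 0.0198
```

```bash
python3 - <<'E'
from h import *
np.set_printoptions(precision=4,suppress=True)
plan([.56,-.1,.2],Rg(90,0))
im,d=imaging.get_image("top");cv2.imwrite("pics/t10.png",cv2.resize(im[130:270,130:410],None,fx=2.8,fy=2.8))
E
```

```text
t 14.2 from [ 0.5594 -0.0999  0.1923] shift [ 0.012  0.002 -0.022] turn [-0.004 -0.667 -0.001] F [-0.5  1.3 -1.9] grip 0.0198
```

View pics/t10.png

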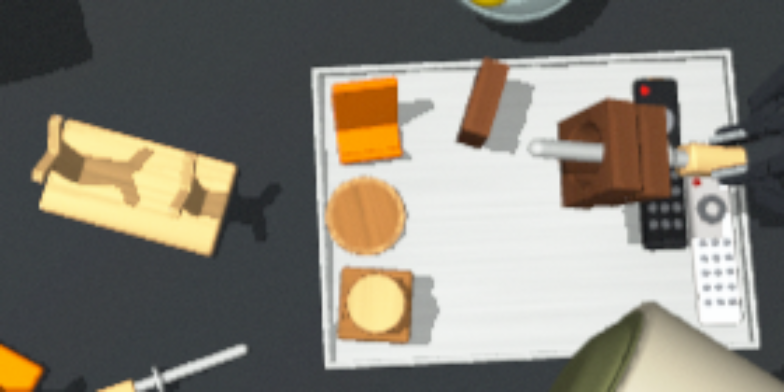

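```bash
python3 - <<'E'
from h import *
plan([.578,-.126,.17],Rg(71.4,0))
E
```

```text
t 14.25 from [ 0.5593 -0.0993  0.1929] shift [-0.115  0.062  0.022] turn [-0.112 -0.66   0.404] F [-0.  -0.7 -2.8] grip 0.0196
```

Request:
step_arm(steps=[0,-0.02,0.01,0,-0.01,-0.08,0.05,0,-0.04,0.02,0.005,-0.03,-0.2,0.12,0,-0.06,0.03,0.01,-0.055,-0.33,0.2,0,-0.08,0.045,0.015,-0.08,-0.46,0.28,0,-0.1,0.055,0.02,-0.1,-0.58,0.355,0,-0.115,0.062,0.022,-0.112,-0.66,0.404,0,-0.115,0.062,0.022,-0.112,-0.66,0.404,0,-0.115,0.062,0.022,-0.112,-0.66,0.404])

```text
time_s: 15.05
position: [0.578, -0.1253, 0.1706]
tool_rot: [[0.317, 0.948, 0.002], [0.948, -0.317, 0.002], [0.002, 0.001, -1.0]]
ft_force: [0.8, -0.1, -1.2]
grip_width: 0.0195
```

```bash
python3 - <<'E'
from h import *
np.set_printoptions(precision=4,suppress=True)
plan([.578,-.126,.15],Rg(71.4,0))
im,d=imaging.get_image("top");cv2.imwrite("pics/t11.png",cv2.resize(im[130:270,130:410],None,fx=2.8,fy=2.8))
P=cloud("top",d);v,u=np.mgrid[:384,:512]
m=(u>302)&(u<345)&(v>150)&(v<200)&(P[...,2]>.12)&(P[...,2]<.3)
for c in range(306,345,4):
  k=m[:,c]
  if k.any():print(c,P[k,c].mean(0),k.sum())
E
```

```text
t 15.05 from [ 0.578  -0.1253  0.1706] shift [-0.002  0.001  0.069] turn [ 0.001 -0.003  0.003] F [ 0.8 -0.1 -1.2] grip 0.0195
318 [0.6321 0.0407 0.1755] 6
322 [0.6286 0.0315 0.1745] 7
326 [0.626  0.0223 0.1746] 7
330 [0.6221 0.0133 0.1753] 6
334 [0.6195 0.0042 0.1756] 6
338 [ 0.5966 -0.0092  0.1482] 23
342 [ 0.6001 -0.0155  0.1645] 32
```

View pics/t11.png

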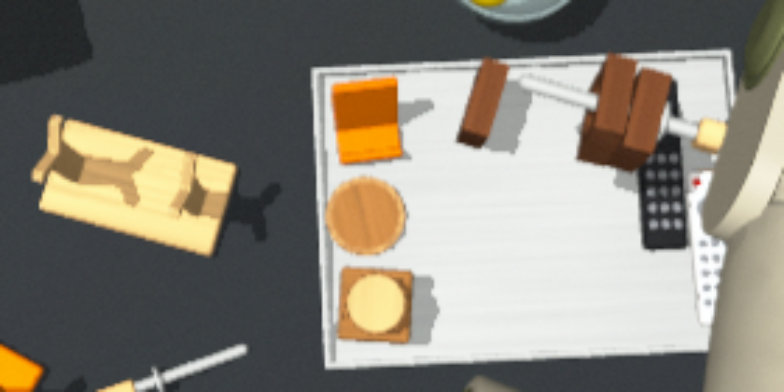

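Request:
step_arm(steps=[0,-0.002,0.004,0.07,0,0,0,0,-0.002,0.004,0.15,0,0,0,0,-0.002,0.004,0.23,0,0,0,0,-0.002,0.004,0.3,0,0,0,0,-0.002,0.004,0.35,0,0,0,0,-0.002,0.004,0.375,0,0,0,0,-0.002,0.004,0.39,0,0,0,0,-0.002,0.004,0.4,0,0,0,0,-0.002,0.004,0.4,0,0,0])

```text
time_s: 16.0
position: [0.5796, -0.1272, 0.0506]
tool_rot: [[0.319, 0.948, 0.002], [0.948, -0.319, 0.001], [0.001, 0.002, -1.0]]
ft_force: [-0.0, -0.4, -1.4]
grip_width: 0.0193
```

```bash
python3 - <<'E'
from h import *
np.set_printoptions(precision=4,suppress=True)
plan([.578,-.126,.05],Rg(71.4,0))
im,d=imaging.get_image("top");cv2.imwrite("pics/t12.png",cv2.resize(im[130:270,130:410],None,fx=2.8,fy=2.8))
im,d2=imaging.get_image("side");cv2.imwrite("pics/s12.png",cv2.resize(im[180:310,180:320],None,fx=4.4,fy=4.4))
P=cloud("top",d);v,u=np.mgrid[:384,:512]
m=(u>290)&(u<380)&(v>140)&(v<220)&(P[...,2]>.066)&(P[...,2]<.09)
n,l,s,c=cv2.connectedComponentsWithStats(m.astype(np.uint8))
for i in range(1,n):
  if s[i,4]>20:Q=P[l==i];print(s[i,4],Q.mean(0),cv2.minAreaRect((Q[:,:2]*1000).astype(np.float32)))
E
```

```text
t 16.0 from [ 0.5796 -0.1272  0.0506] shift [ 0.002 -0.006  0.002] turn [ 0.002 -0.001 -0.   ] F [-0.  -0.4 -1.4] grip 0.0193
272 [0.6408 0.0632 0.0732] ((641.5757446289062, 62.78668975830078), (25.13207244873047, 71.3332748413086), 71.22062683105469)
575 [ 0.6031 -0.0411  0.0732] ((602.9597778320312, -43.31574249267578), (56.391239166259766, 73.33535766601562), 72.79606628417969)
```

View pics/t12.png

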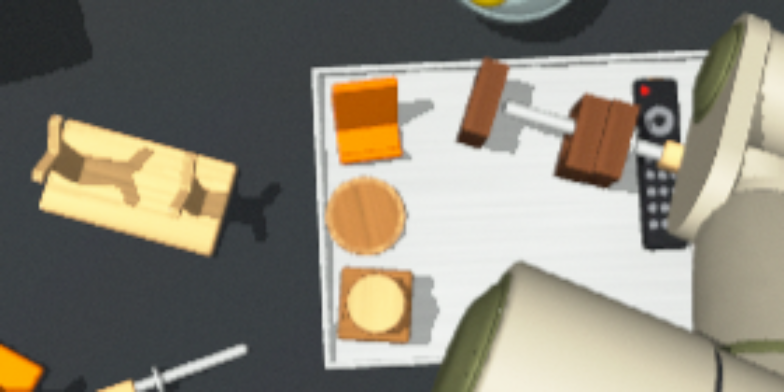

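View pics/s12.png

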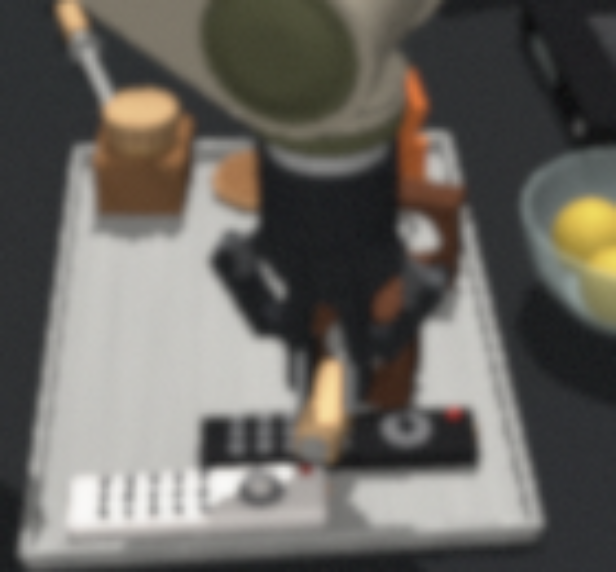

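Request:
step_arm(steps=[0,0.03,-0.004,0,0,0,0,0,0.06,-0.004,0,0,0,0,0,0.09,-0.004,0,0,0,0,0,0.12,-0.004,0,0,0,0,0,0.15,-0.004,0,0,0,0,0,0.18,-0.004,0,0,0,0,0,0.205,-0.004,0,0,0,0,0,0.215,-0.004,0,0,0,0,0,0.215,-0.004,0,0,0,0])

```text
time_s: 17.0
position: [0.599, -0.0651, 0.0503]
tool_rot: [[0.319, 0.948, 0.001], [0.948, -0.319, 0.001], [0.001, 0.001, -1.0]]
ft_force: [-0.6, -0.4, -1.5]
grip_width: 0.0197
```

```bash
python3 - <<'E'
from h import *
np.set_printoptions(precision=4,suppress=True)
plan([.578,-.126,.05],Rg(71.4,0))
im,d=imaging.get_image("top");cv2.imwrite("pics/t13.png",cv2.resize(im[130:270,130:410],None,fx=2.8,fy=2.8))
im,d2=imaging.get_image("side");cv2.imwrite("pics/s13.png",cv2.resize(im[180:310,180:320],None,fx=4.4,fy=4.4))
P=cloud("top",d);v,u=np.mgrid[:384,:512]
m=(u>290)&(u<380)&(v>140)&(v<220)&(P[...,2]>.066)&(P[...,2]<.09)
n,l,s,c=cv2.connectedComponentsWithStats(m.astype(np.uint8))
for i in range(1,n):
  if s[i,4]>20:Q=P[l==i];print(s[i,4],Q.mean(0),cv2.minAreaRect((Q[:,:2]*1000).astype(np.float32)))
E
```

```text
t 17.0 from [ 0.599  -0.0651  0.0503] shift [-0.215 -0.002  0.001] turn [ 0.001 -0.001  0.   ] F [-0.6 -0.4 -1.5] grip 0.0197
854 [0.6298 0.0356 0.0729] ((629.4260864257812, 33.5722770690918), (88.4434585571289, 74.24950408935547), 71.67009735107422)
```

View pics/t13.png

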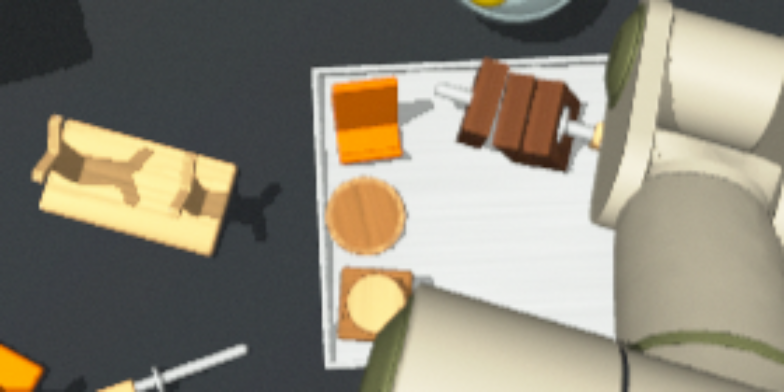

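View pics/s13.png

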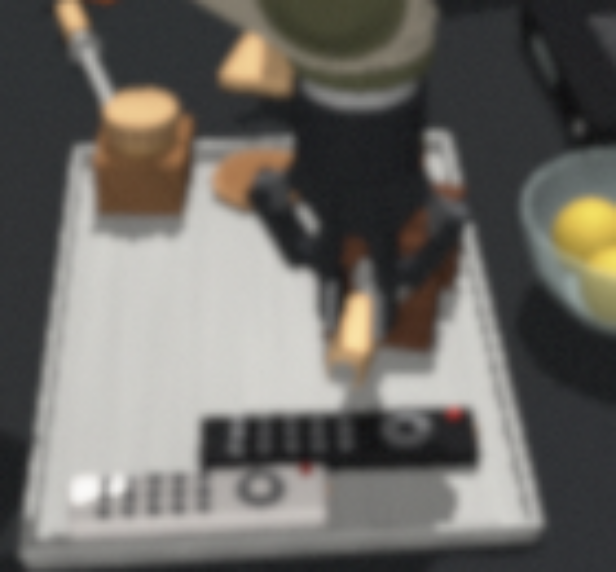

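Request:
step_arm(steps=[0,0,0,-0.03,0,0,0,0,0,0,-0.08,0,0,0,0,0,0,-0.14,0,0,0,0,0,0,-0.21,0,0,0,0,0,0,-0.28,0,0,0,0,0,0,-0.35,0,0,0,0,0,0,-0.42,0,0,0,0,0,0,-0.48,0,0,0,0,0,0,-0.5,0,0,0,0,0,0,-0.5,0,0,0])

```text
time_s: 18.1
position: [0.5988, -0.0659, 0.2011]
tool_rot: [[0.319, 0.948, 0.003], [0.948, -0.319, 0.0], [0.001, 0.002, -1.0]]
ft_force: [-0.2, -0.3, -2.1]
grip_width: 0.0196
```

```bash
python3 - <<'E'
from h import *
np.set_printoptions(precision=4,suppress=True)
plan([.57,.03,.24],Rg(73.2,28))
im,d=imaging.get_image("top");cv2.imwrite("pics/t14.png",cv2.resize(im[130:270,130:410],None,fx=2.8,fy=2.8))
E
```

```text
t 18.1 from [ 0.5988 -0.0659  0.2011] shift [ 0.272 -0.193 -0.13 ] turn [ 0.013  0.621 -0.039] F [-0.2 -0.3 -2.1] grip 0.0196
```

View pics/t14.png

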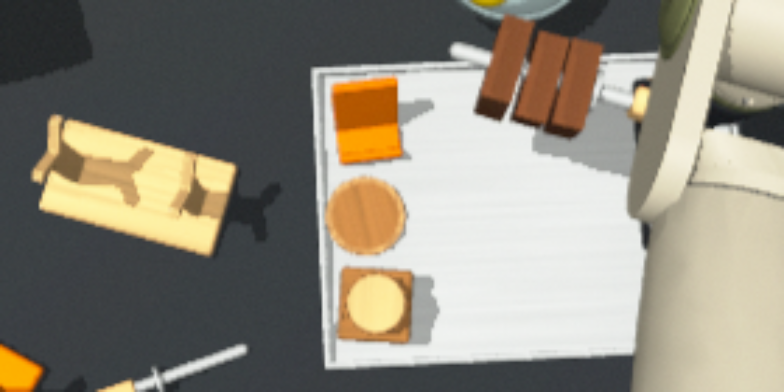

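Request:
step_arm(steps=[0,0.02,-0.01,-0.02,0,0.08,0,0,0.06,-0.04,-0.05,0,0.2,-0.01,0,0.11,-0.08,-0.08,0,0.33,-0.02,0,0.17,-0.12,-0.11,0.01,0.46,-0.03,0,0.22,-0.16,-0.13,0.013,0.57,-0.039,0,0.26,-0.185,-0.13,0.013,0.621,-0.039,0,0.272,-0.193,-0.13,0.013,0.621,-0.039,0,0.272,-0.193,-0.13,0.013,0.621,-0.039,0,0.272,-0.193,-0.13,0.013,0.621,-0.039])

```text
time_s: 19.05
position: [0.57, 0.0299, 0.239]
tool_rot: [[0.256, 0.957, 0.134], [0.846, -0.289, 0.449], [0.469, -0.002, -0.883]]
ft_force: [-0.5, 0.4, -3.1]
grip_width: 0.0196
```

```bash
python3 - <<'E'
from h import *
np.set_printoptions(precision=4,suppress=True)
plan([.57,.03,.24],Rg(73.2,0))
im,d=imaging.get_image("top");cv2.imwrite("pics/t15.png",cv2.resize(im[130:270,130:410],None,fx=2.8,fy=2.8))
E
```

```text
t 19.05 from [0.57   0.0299 0.239 ] shift [ 0.002 -0.    -0.003] turn [-0.002 -0.621 -0.   ] F [-0.5  0.4 -3.1] grip 0.0196
```

View pics/t15.png

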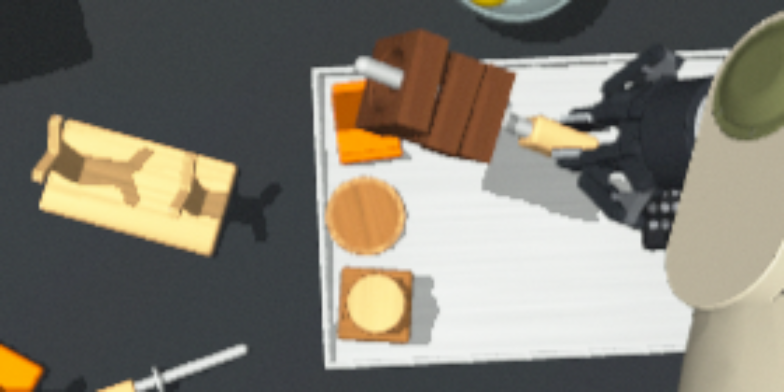

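Request:
step_arm(steps=[0,0,0,0,0,-0.08,0,0,0,0,0,0,-0.2,0,0,0,0,0,0,-0.33,0,0,0,0,0,0,-0.46,0,0,0,0,0,0,-0.56,0,0,0,0,0,0,-0.621,0,0,0,0,0,0,-0.621,0,0,0,0,0,0,-0.621,0])

```text
time_s: 19.9
position: [0.5699, 0.0303, 0.2391]
tool_rot: [[0.289, 0.957, -0.001], [0.957, -0.289, 0.003], [0.002, -0.002, -1.0]]
ft_force: [-0.7, -0.2, -2.6]
grip_width: 0.0195
```

```bash
python3 - <<'E'
from h import *
plan([.5436,.2842,.24],Rg(73.5,0))
im,d=imaging.get_image("top");cv2.imwrite("pics/t16.png",cv2.resize(im[130:270,130:410],None,fx=2.8,fy=2.8))
E
```

```text
t 19.9 from [0.5699 0.0303 0.2391] shift [ 0.785 -0.328 -0.001] turn [-0.002 -0.003 -0.006] F [-0.7 -0.2 -2.6] grip 0.0195
```

View pics/t16.png

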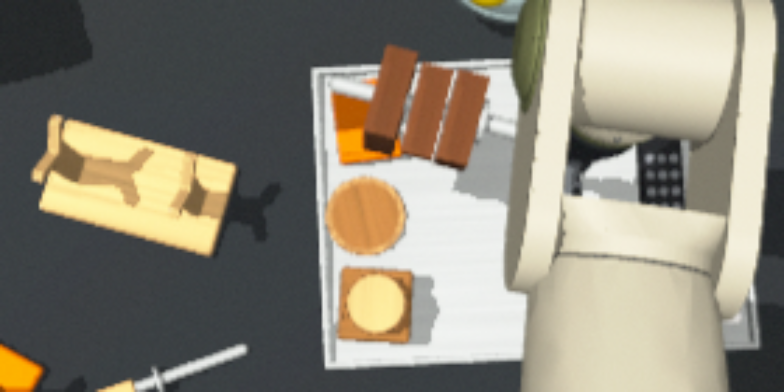

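Rings hang level, packed near the collar. Moving above the stand.

Request:
step_arm(steps=[0,0.03,-0.012,0,0,0,0,0,0.1,-0.04,0,0,0,0,0,0.19,-0.08,0,0,0,0,0,0.29,-0.12,0,0,0,0,0,0.39,-0.16,0,0,0,0,0,0.49,-0.2,0,0,0,0,0,0.59,-0.25,0,0,0,0,0,0.69,-0.29,0,0,0,0,0,0.76,-0.318,0,0,0,0,0,0.785,-0.328,0,0,0,0])

```text
time_s: 20.95
position: [0.5429, 0.2862, 0.2396]
tool_rot: [[0.287, 0.958, -0.002], [0.958, -0.287, 0.002], [0.002, -0.002, -1.0]]
ft_force: [0.7, -1.5, -3.7]
grip_width: 0.0192
```

```bash
python3 - <<'E'
from h import *
np.set_printoptions(precision=4,suppress=True)
plan([.5436,.2842,.24],Rg(73.5,0))
im,d=imaging.get_image("top");cv2.imwrite("pics/t17.png",cv2.resize(im[130:270,130:330],None,fx=3.5,fy=3.5))
im,d2=imaging.get_image("side");cv2.imwrite("pics/s17.png",cv2.resize(im[60:220,190:320],None,fx=4.2,fy=3.7))
plan([.5436,.2842,.24],Rg(73.5,0))
P=cloud("top",d);v,u=np.mgrid[:384,:512]
m=(u>110)&(u<200)&(v>140)&(v<230)&(P[...,2]>.235)&(P[...,2]<.26)
n,l,s,c=cv2.connectedComponentsWithStats(m.astype(np.uint8))
for i in range(1,n):
  if s[i,4]>8:Q=P[l==i];print(s[i,4],Q.mean(0),cv2.minAreaRect((Q[:,:2]*1000).astype(np.float32)))
E
```

```text
t 20.95 from [0.5429 0.2862 0.2396] shift [-0.006  0.004 -0.001] turn [-0.003 -0.002 -0.004] F [ 0.7 -1.5 -3.7] grip 0.0192
t 21.05 from [0.5433 0.2847 0.2395] shift [-0.001  0.001 -0.002] turn [-0.003 -0.001 -0.005] F [-0.  -0.7 -2. ] grip 0.0198
286 [0.5716 0.4272 0.2508] ((567.1438598632812, 429.54803466796875), (80.86015319824219, 47.03684997558594), 15.952522277832031)
```

View pics/t17.png

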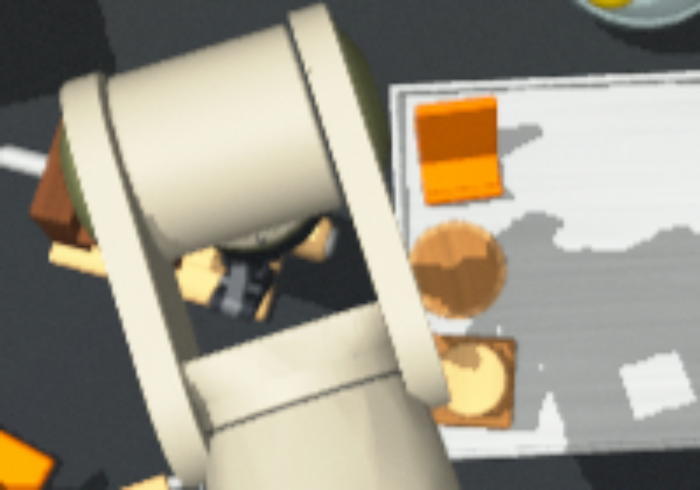

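View pics/s17.png

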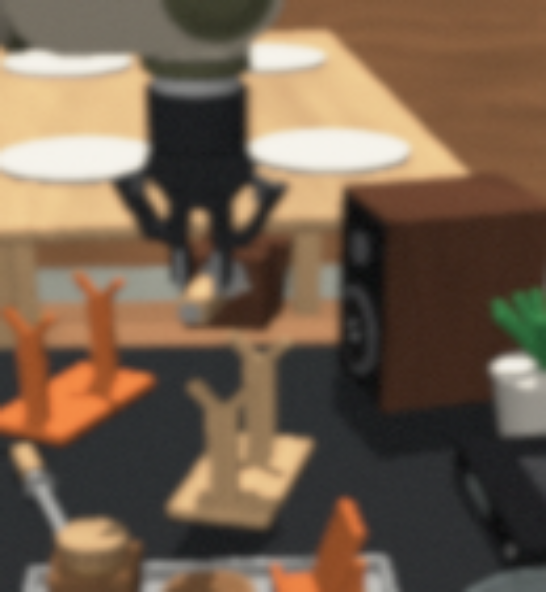

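```bash
python3 - <<'E'
from h import *
np.set_printoptions(precision=4,suppress=True)
im,d=imaging.get_image("top")
s=env.observe();p=s["position"]+s["tool_rot"][:,2]*-.002;ux=s["tool_rot"][:,0];uy=s["tool_rot"][:,1]
cv2.imwrite("pics/t18.png",cv2.resize(im[150:210,110:170],None,fx=8,fy=8))
P=cloud("top",d);v,u=np.mgrid[:384,:512]
for c in range(124,158,2):
  k=(v[:,c]>150)&(v[:,c]<205)&(P[:,c,2]>.18)&(P[:,c,2]<.27)
  if k.any():
    Q=P[k,c];w=Q-p;print(c,Q.mean(0),k.sum(),"along",(w@ux).mean()*1000,"lat",(w@uy).mean()*1000,"up",(w[:,2].max())*1000)
E
```

```text
130 [0.5929 0.4571 0.2412] 4 along 180.19597331086035 lat -2.800882854434402 up 4.623947420295899
132 [0.5928 0.4528 0.2411] 6 along 176.08132117600164 lat -1.6309145144359818 up 1.558969776966429
134 [0.5914 0.4481 0.2425] 7 along 171.16783788342346 lat -1.6779075876623988 up 3.9967353443031985
136 [0.5903 0.444  0.2419] 6 along 166.89440269053924 lat -1.494462243643369 up 3.887580833142862
138 [0.5891 0.4396 0.2421] 7 along 162.36784644201123 lat -1.4029850598780524 up 2.435762232534583
140 [0.5725 0.4331 0.2502] 12 along 151.28129499043544 lat -15.421658828227292 up 16.398713222384814
142 [0.5703 0.429  0.2494] 21 along 146.74598188977558 lat -16.323853174692363 up 15.826716636652444
144 [0.5672 0.4236 0.2541] 21 along 140.6511098505943 lat -17.76784914442819 up 18.424442896551735
146 [0.5733 0.4201 0.2513] 29 along 139.11275638866394 lat -10.894147681031667 up 17.531280005916276
148 [0.566  0.4156 0.2518] 21 along 132.70497647346951 lat -16.65121562881716 up 18.067829125370277
150 [0.5531 0.4124 0.2464] 13 along 125.89561926036058 lat -28.064925395099408 up 17.964876917680645
152 [0.5487 0.4113 0.2317] 9 along 123.59631845046786 lat -31.89430845120237 up 7.212502148717576
154 [0.5416 0.4028 0.2511] 5 along 113.36271074005617 lat -36.25259305739874 up 11.594870946213337
156 [0.5371 0.3983 0.2519] 3 along 107.82529953995339 lat -39.24226120988758 up 12.066649180173611
```

View pics/t18.png

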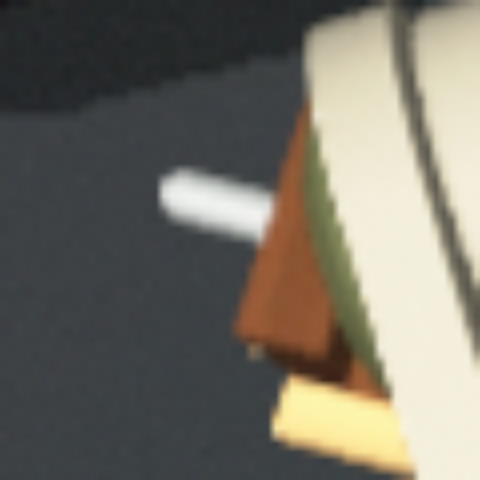

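Request:
step_arm(steps=[0,0,0,0,0,0.08,0,0,0,0,-0.03,0,0.2,0,0,0,0,-0.05,0,0.33,0,0,0,0,-0.05,0,0.45,0,0,0,0,-0.05,0,0.55,0,0,0,0,-0.05,0,0.58,0,0,0,0,-0.05,0,0.58,0,0,0,0,-0.05,0,0.58,0,0,0,0,-0.05,0,0.58,0])

```text
time_s: 22.0
position: [0.5438, 0.2843, 0.2548]
tool_rot: [[0.259, 0.958, 0.126], [0.86, -0.288, 0.422], [0.44, -0.001, -0.898]]
ft_force: [-0.6, -0.2, -2.1]
grip_width: 0.0195
```

```bash
python3 - <<'E'
from h import *
np.set_printoptions(precision=4,suppress=True)
plan([.5436,.2842,.24],Rg(73.5,1.3))
im,d=imaging.get_image("top")
cv2.imwrite("pics/t19.png",cv2.resize(im[130:230,90:210],None,fx=5,fy=5))
E
```

```text
t 22.0 from [0.5438 0.2843 0.2548] shift [-0.022 -0.     0.044] turn [-0.    -0.551 -0.006] F [-0.6 -0.2 -2.1] grip 0.0195
```

View pics/t19.png

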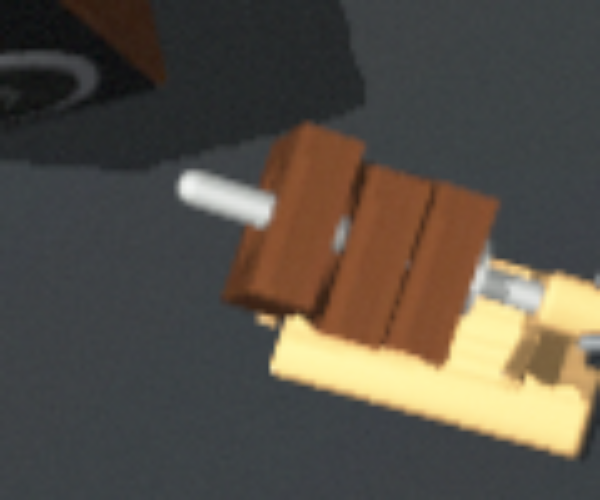

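Request:
step_arm(steps=[0,0,0,0.01,0,-0.05,-0.006,0,0,0,0.02,0,-0.13,-0.006,0,-0.01,0,0.03,0,-0.22,-0.006,0,-0.01,0,0.03,0,-0.31,-0.006,0,-0.02,0,0.04,0,-0.4,-0.006,0,-0.02,0,0.044,0,-0.48,-0.006,0,-0.022,0,0.044,0,-0.53,-0.006,0,-0.022,0,0.044,0,-0.551,-0.006,0,-0.022,0,0.044,0,-0.551,-0.006])

```text
time_s: 22.95
position: [0.5436, 0.2846, 0.2398]
tool_rot: [[0.283, 0.959, 0.006], [0.959, -0.284, 0.023], [0.024, -0.001, -1.0]]
ft_force: [-0.5, -0.3, -1.3]
grip_width: 0.0198
```

```bash
python3 - <<'E'
from h import *
np.set_printoptions(precision=4,suppress=True)
plan([.5436,.2842,.123],Rg(73.5,1.3))
im,d=imaging.get_image("top")
s=env.observe();p=s["position"]+s["tool_rot"][:,2]*-.002;ux=s["tool_rot"][:,0];uy=s["tool_rot"][:,1];uz=-s["tool_rot"][:,2]
cv2.imwrite("pics/t20.png",cv2.resize(im[130:230,90:210],None,fx=5,fy=5))
P=cloud("top",d);v,u=np.mgrid[:384,:512]
for c in range(124,150,2):
  k=(v[:,c]>150)&(v[:,c]<205)&(P[:,c,2]>.18)&(P[:,c,2]<.28)
  if k.any():
    Q=P[k,c];w=Q-p;print(c,Q.mean(0),k.sum(),"along",(w@ux).mean()*1000,"lat",(w@uy).mean()*1000,"up",(w@uz).mean()*1000)
E
```

```text
t 22.95 from [0.5436 0.2846 0.2398] shift [-0.011  0.001  0.389] turn [-0.001 -0.002  0.001] F [-0.5 -0.3 -1.3] grip 0.0198
130 [0.5929 0.4556 0.2467] 5 along 178.4325420930524 lat -1.3614037770081957 up 0.44509503355125274
132 [0.5916 0.4512 0.2473] 6 along 173.82154432400318 lat -1.340518678368828 up 1.1185827391383587
134 [0.5909 0.4475 0.245 ] 7 along 170.00416037211372 lat -0.9981215700178144 up -1.0034987482384279
136 [0.5894 0.4428 0.2466] 6 along 165.11720896272055 lat -1.083266582610191 up 0.679833054093126
138 [0.5885 0.4388 0.2453] 7 along 161.02701026223417 lat -0.8458302110864558 up -0.5160665315214079
140 [0.5719 0.4323 0.2533] 12 along 150.2559390710926 lat -14.856917730050082 up 7.739497307819739
142 [0.5696 0.4279 0.2538] 21 along 145.38967716932027 lat -15.90326596200643 up 8.334475716124475
144 [0.5668 0.4231 0.2563] 21 along 140.01447056475786 lat -17.165377213603403 up 10.953883623382168
146 [0.5719 0.4188 0.257 ] 28 along 137.37106044339646 lat -11.022527574716698 up 11.776404427673778
148 [0.5775 0.415  0.2554] 35 along 135.32036103123852 lat -4.625514146372327 up 10.17790358506343
```

View pics/t20.png

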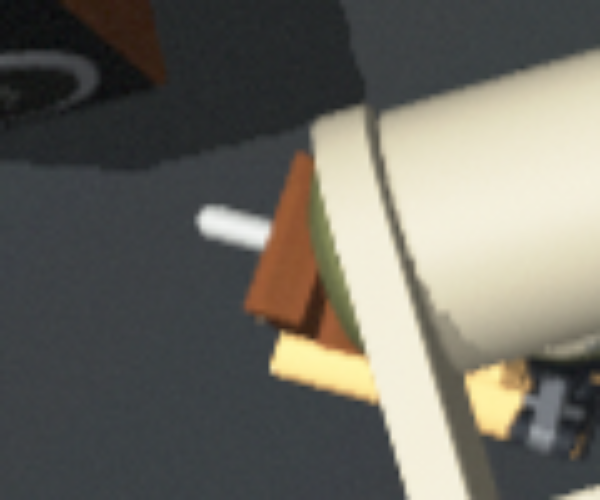

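Request:
step_arm(steps=[0,-0.001,0,0.03,0,0,0,0,-0.002,0,0.08,0,0,0,0,-0.004,0,0.14,0,0,0,0,-0.006,0,0.2,0,0,0,0,-0.007,0,0.25,0,0,0,0,-0.008,0,0.29,0,0,0,0,-0.009,0,0.315,0,0,0,0,-0.009,0,0.33,0,0,0,0,-0.01,0,0.34,0,0,0])

```text
time_s: 23.9
position: [0.5436, 0.2834, 0.1379]
tool_rot: [[0.284, 0.959, 0.007], [0.958, -0.285, 0.023], [0.024, -0.0, -1.0]]
ft_force: [-0.0, 0.5, -2.6]
grip_width: 0.0199
```

```bash
python3 - <<'E'
from h import *
np.set_printoptions(precision=4,suppress=True)
plan([.5436,.2842,.123],Rg(73.5,1.3))
im,d=imaging.get_image("top")
cv2.imwrite("pics/t21.png",cv2.resize(im[130:230,110:230],None,fx=5,fy=5))
im,d=imaging.get_image("side")
cv2.imwrite("pics/s21.png",cv2.resize(im[90:210,200:300],None,fx=5,fy=5))
E
```

```text
t 23.9 from [0.5436 0.2834 0.1379] shift [ 0.001 -0.001  0.05 ] turn [-0.    -0.002 -0.001] F [-0.   0.5 -2.6] grip 0.0199
```

View pics/t21.png

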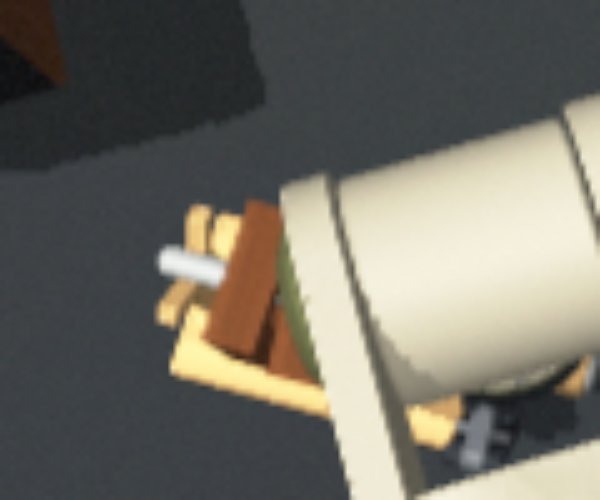

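View pics/s21.png

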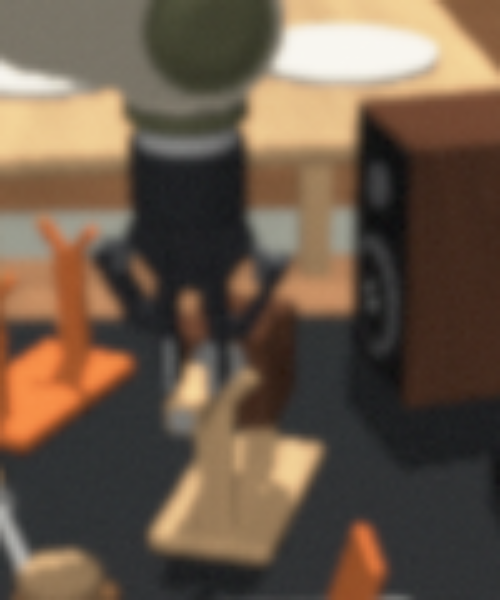

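Request:
step_arm(steps=[0,0,0,0.007,0,0,0,0,0,0,0.014,0,0,0,0,0,0,0.021,0,0,0,0,0,0,0.028,0,0,0,0,0,0,0.035,0,0,0,0,0,0,0.04,0,0,0,0,0,0,0.043,0,0,0,0,0,0,0.043,0,0,0])

```text
time_s: 24.8
position: [0.5434, 0.2837, 0.1249]
tool_rot: [[0.284, 0.959, 0.006], [0.958, -0.284, 0.023], [0.024, -0.001, -1.0]]
ft_force: [-0.1, -0.9, -2.7]
grip_width: 0.0197
```

```bash
python3 - <<'E'
from h import *
np.set_printoptions(precision=4,suppress=True)
plan([.5436,.2842,.123],Rg(73.5,0))
im,d=imaging.get_image("top")
P=cloud("top",d);v,u=np.mgrid[:384,:512]
for c in range(140,156,2):
  k=(v[:,c]>176)&(v[:,c]<190)&(P[:,c,2]>.11)&(P[:,c,2]<.16)
  if k.any():
    Q=P[k,c];print(c,Q.mean(0),k.sum())
E
```

```text
t 24.8 from [0.5434 0.2837 0.1249] shift [0.002 0.    0.006] turn [-0.001 -0.03  -0.001] F [-0.1 -0.9 -2.7] grip 0.0197
142 [0.5757 0.457  0.1334] 1
144 [0.5875 0.4529 0.1313] 8
146 [0.587  0.4485 0.1299] 10
148 [0.591  0.4443 0.1274] 13
150 [0.5939 0.4388 0.131 ] 10
152 [0.5884 0.4343 0.1294] 7
154 [0.5844 0.4285 0.1338] 7
```

Request:
step_arm(steps=[0,0,0,0.003,0,0,0,0,0,0,0.006,0,0,0,0,0,0,0.006,0,0,0])

```text
time_s: 25.15
position: [0.5435, 0.2838, 0.1234]
tool_rot: [[0.284, 0.959, 0.006], [0.958, -0.284, 0.023], [0.024, -0.0, -1.0]]
ft_force: [-2.0, 0.4, 0.4]
grip_width: 0.0199
```

Request:
step_arm(steps=[0,0,0,0.002,0,0,0,0,0,0,0.002,0,0,0])

```text
time_s: 25.35
position: [0.5434, 0.2837, 0.1229]
tool_rot: [[0.284, 0.959, 0.006], [0.958, -0.284, 0.023], [0.024, -0.0, -1.0]]
ft_force: [-3.3, -0.9, 2.9]
grip_width: 0.0195
```

Request:
step_arm(steps=[0.27,0,0,0,0,0,0,0.3,0,0,0,0,0,0,0.35,0,0,0,0,0,0,0.45,0,0,0,0,0,0,0.6,0,0,0,0,0,0,0.8,0,0,0,0,0,0,0.9,0,0,0,0,0,0,0.9,0,0,0,0,0,0], grip_force=20)

```text
time_s: 26.15
position: [0.5435, 0.2838, 0.1226]
tool_rot: [[0.284, 0.959, 0.006], [0.958, -0.284, 0.023], [0.024, -0.0, -1.0]]
ft_force: [-1.0, -0.8, 0.2]
grip_width: 0.077
```

```bash
python3 - <<'E'
from h import *
plan([.5436,.2842,.123],Rg(73.5,0))
im,d=imaging.get_image("side")
cv2.imwrite("pics/s22.png",cv2.resize(im[90:210,200:300],None,fx=5,fy=5))
im,d=imaging.get_image("top")
cv2.imwrite("pics/t22.png",cv2.resize(im[130:230,110:230],None,fx=5,fy=5))
E
```

```text
t 26.15 from [0.5435 0.2838 0.1226] shift [ 0.002 -0.    -0.001] turn [-0.    -0.03  -0.001] F [-1.  -0.8  0.2] grip 0.077
```

View pics/s22.png

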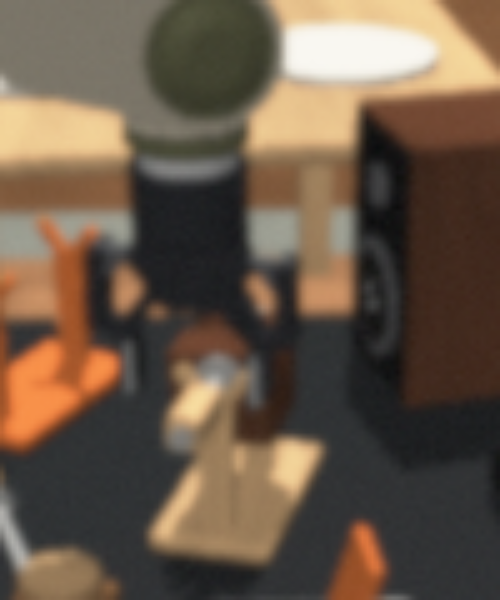

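View pics/t22.png

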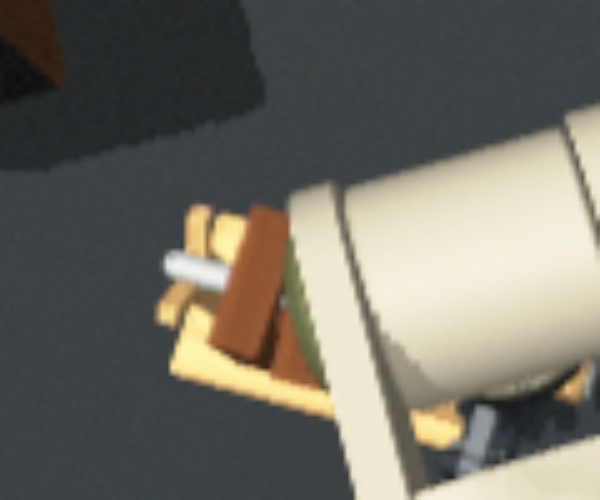

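Request:
step_arm(steps=[0.9,0,0,-0.02,0,0,0,0.9,0,0,-0.07,0,0,0,0.9,0,0,-0.15,0,0,0,0.9,0,0,-0.25,0,0,0,0.9,0,0,-0.35,0,0,0,0.9,0,0,-0.42,0,0,0,0.9,-0.1,0,-0.42,0,0,0,0.9,-0.25,0,-0.42,0,0,0,0.9,-0.4,0,-0.42,0,0,0,0.9,-0.5,0,-0.42,0,0,0])

```text
time_s: 27.25
position: [0.4991, 0.1351, 0.2456]
tool_rot: [[0.285, 0.958, 0.007], [0.958, -0.285, 0.023], [0.024, 0.0, -1.0]]
ft_force: [-0.3, -0.7, -0.7]
grip_width: 0.0771
```

Request:
step_arm(steps=[0.9,-0.15,0,0,0,0,0,0.9,-0.3,0,0,0,0,0,0.9,-0.3,0,0,0,0,0])

```text
time_s: 27.55
position: [0.4735, 0.0472, 0.2434]
tool_rot: [[0.289, 0.957, 0.007], [0.957, -0.289, 0.022], [0.023, 0.0, -1.0]]
ft_force: [-0.0, 1.0, 0.3]
grip_width: 0.077
```

```bash
python3 - <<'E'
from h import *
np.set_printoptions(precision=4,suppress=True)
im,d=imaging.get_image("side")
cv2.imwrite("pics/s23.png",cv2.resize(im[90:310,170:350],None,fx=3,fy=2.7))
im,d=imaging.get_image("top")
cv2.imwrite("pics/t23.png",cv2.resize(im[130:270,130:410],None,fx=2.8,fy=2.8));np.save("t23.npy",d)
P=cloud("top",d);v,u=np.mgrid[:384,:512]
o=np.array([.5746,.3885,0]);a=np.radians(73.2);ux=np.array([np.cos(a),np.sin(a),0]);uy=np.array([-np.sin(a),np.cos(a),0])
S=np.stack([(P-o)@ux,(P-o)@uy,P[...,2]],-1)*1000
b=(u>110)&(u<240)&(v>150)&(v<225)
for x in range(-140,84,6):
  m=b&(abs(S[...,0]-x)<3)&(abs(S[...,1])<40)&(S[...,2]>108)&(S[...,2]<200)
  if m.any():Q=S[m];print(x,m.sum(),Q.min(0)[1:],Q.max(0)[1:],Q.mean(0)[1:])
d0=np.load("top0.npy");print("depth change tray items",[(n,int((abs(d0-d)[r[2]:r[3],r[0]:r[1]]>.008).sum())) for n,r in dict(phone=(245,285,150,192),coaster=(244,278,192,222),box=(245,285,222,256),blk=(352,376,155,222),wht=(376,400,190,250),bowl=(283,345,80,140)).items()])
print(env.observe()["time_s"])
E
```

```text
-140 20 [ -8.1032 120.6028] [  9.4182 139.3034] [  0.5849 132.6566]
-134 27 [-12.1046 122.2068] [ 12.0098 141.5152] [  0.3978 135.3183]
-128 27 [-12.6691 131.0834] [ 11.7854 141.4452] [  0.4526 136.3261]
-122 29 [-11.8439 117.4542] [ 11.7007 141.7802] [  0.9446 136.0832]
-116 26 [-11.959  120.6519] [ 11.5978 142.2691] [  0.3208 136.1959]
-110 27 [-10.7141 117.8812] [ 12.0032 140.3509] [  1.6672 135.5308]
-104 28 [-11.865  124.3525] [ 12.1835 140.4458] [  0.4075 136.7177]
-98 29 [-12.3527 122.6948] [ 11.7098 140.522 ] [  0.8806 136.3216]
-92 25 [-10.4001 118.083 ] [ 11.9055 140.003 ] [  0.9761 135.7189]
-86 29 [-12.1958 122.3869] [ 11.8981 140.1803] [  0.7333 136.104 ]
-80 17 [-10.0083 129.0574] [ 10.4215 138.9579] [  0.2709 135.1552]
-74 16 [ -6.4133 127.2974] [  7.2025 135.2986] [  0.5756 130.9095]
-68 16 [ -6.8491 127.2873] [ 16.87   136.9897] [  1.1378 131.3251]
-62 68 [-28.2786 112.0747] [ 28.7513 142.366 ] [  0.9839 131.3615]
-56 51 [-27.8207 123.0155] [ 27.2441 143.1908] [ -1.7012 133.0024]
-50 44 [-16.393  118.0007] [ 16.4963 145.0744] [  1.3721 135.2672]
-44 103 [-33.0888 108
[... 721 characters left out ...]
.8661 117.1049] [ 35.0847 148.8584] [  1.2448 143.0115]
28 74 [-35.2679 128.7112] [ 34.6533 147.2656] [  0.2243 143.2529]
34 72 [-33.8618 112.7969] [ 34.9085 147.1325] [  2.3937 141.4963]
40 8 [ -6.1888 127.0701] [ 31.674  138.8117] [  3.9826 132.2978]
46 14 [ -5.59   126.2865] [  7.0613 133.866 ] [  1.3362 131.3337]
52 18 [ -5.6217 122.974 ] [ 22.9753 142.8499] [  3.6618 130.0833]
58 76 [-28.3682 108.6377] [ 27.5264 142.1202] [  0.3381 130.5422]
64 47 [-27.282  123.6247] [ 28.8215 140.6199] [ -0.1602 132.3936]
70 7 [ -3.3988 126.6882] [  6.0871 132.7   ] [  0.4574 130.0595]
depth change tray items [('phone', 41), ('coaster', 19), ('box', 22), ('blk', 881), ('wht', 1440), ('bowl', 79)]
27.65
```

View pics/s23.png

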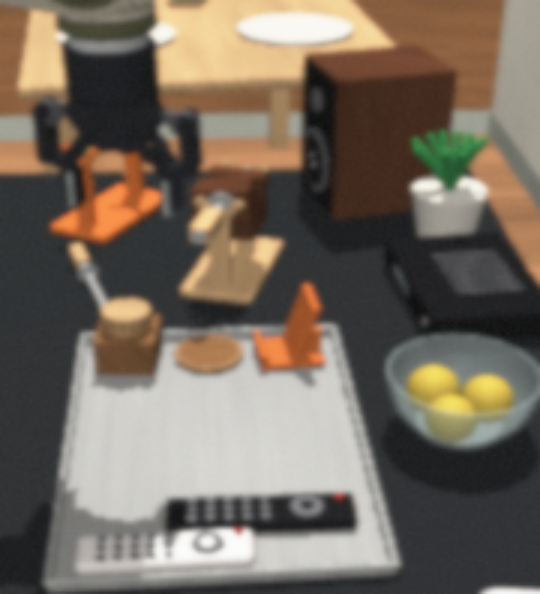

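View pics/t23.png

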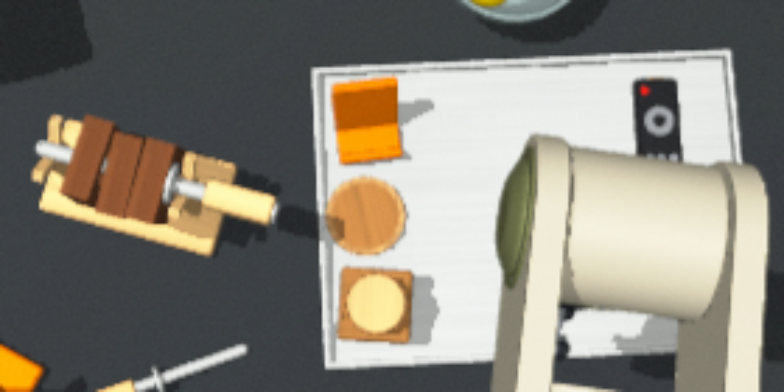

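Request:
step_arm(steps=[0.9,0,0,0,0,0,0,0.9,0,0,0,0,0,0,0.9,0,0,0,0,0,0,0.9,0,0,0,0,0,0,0.9,0,0,0,0,0,0])

```text
time_s: 28.15
position: [0.4745, 0.0512, 0.2428]
tool_rot: [[0.284, 0.959, 0.006], [0.959, -0.284, 0.023], [0.024, -0.001, -1.0]]
ft_force: [0.5, -0.6, 0.9]
grip_width: 0.0772
```

```bash
python3 - <<'E'
from h import *
np.set_printoptions(precision=4,suppress=True)
im,d=imaging.get_image("top");P0=cloud("top",np.load("t23.npy"));P=cloud("top",d)
print("moved in stand area >4mm:",int((abs(d-np.load("t23.npy"))[150:225,135:235]>.006).sum()))
s,_=imaging.get_image("side");s0=cv2.imread("pics/side0.png")
for n,r in dict(rem=(188,305,268,305),bowl=(295,355,210,260),box=(195,230,195,224),phone=(250,285,192,230)).items():
  A=cv2.cvtColor(s0[r[2]:r[3],r[0]:r[1]],6).astype(np.float32);B=cv2.cvtColor(s[r[2]:r[3],r[0]:r[1]],6).astype(np.float32)
  print(n,cv2.phaseCorrelate(A,B))
E
```

```text
moved in stand area >4mm: 465
rem ((-0.06524665179270528, 0.05485030467802332), 0.8716621605058511)
bowl ((-0.09332162831269741, 0.042750853146277024), 1.0024975598653159)
box ((0.08188065460274885, 0.030226600385454105), 0.9980245457755195)
phone ((-0.23577553071121926, -0.035911908546399474), 0.7949119066198667)
```

```bash
python3 - <<'E'
from h import *
a,d1=imaging.get_image("top");b,d2=imaging.get_image("top")
D=lambda r:int((abs(d1-d2)[r[0]:r[1],r[2]:r[3]]>.006).sum())
print(D((150,225,135,235)),D((150,225,250,340)),"rgb",np.abs(a[150:225,135:235].astype(int)-b[150:225,135:235]).mean())
old=cv2.imread("pics/t23.png");new=cv2.resize(a[130:270,130:410],None,fx=2.8,fy=2.8)
df=np.abs(old.astype(int)-new)[50:270,20:290].sum(2);print("rgb vs t23",df.mean(),(df>90).sum())
cv2.imwrite("pics/t24.png",new)
E
```

```text
497 404 rgb 1.355911111111111
rgb vs t23 2.7613468013468014 0
```

View pics/t24.png

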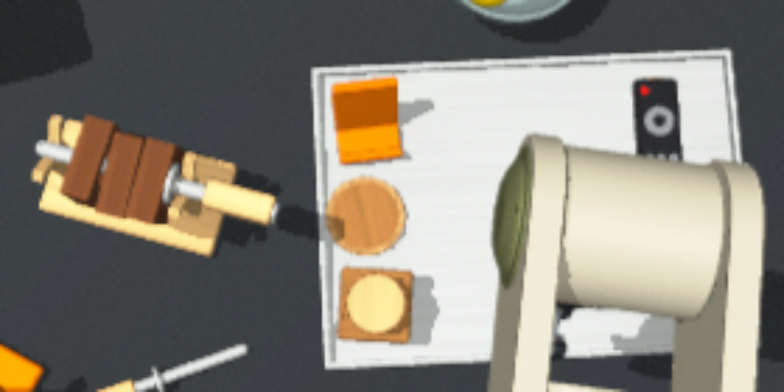

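The depth changes turn out to be sensor noise: they also appear over the static tray, and the RGB picture shows no change. The scene is at rest, so I'm handing in.

```bash
python3 -c "
from rig import close_job
print(close_job())"
```

```text
the job is handed in; nothing more can be done
None
```

The loaded bar is back in both forks of the stand, handle on its old side, with all three rings hanging between the forks. I handed the job in at about 28 s of the 69 s allowed; no verdict is reported. I threaded the rings one at a time on the bar, tilting the tip up twice on the way and once over the stand to slide them back towards the collar.

Last checks, in the stand's frame:

| Check | Measured | Allowed |
|---|---|---|
| Handle centre, x | about -109 mm | -121 to -91 mm |
| Bar axis height | about 124 mm | 118 to 132 mm |
| Bar off the mid-line | within 1–2 mm | 10 mm |
| Ring centres, x | about -32, -7 and +23 mm | -55 to +55 mm |
| Ring centre height | about 108 mm | 95 to 119 mm |

- **Rest:** The picture of the stand did not change between looks 0.5 s apart, and the gripper is well clear. A depth comparison first seemed to show movement there. Two frames taken back to back differed just as much, over the still tray as well, so it is sensor noise.
- **Other things:** The side camera shows the remotes, bowl, box and phone stand shifted by less than a quarter of a pixel. The coaster I checked only by eye in the top picture, where it looks unmoved.
- **Small disagreements:** The gripper read about 19.7 mm on the 24 mm handle, though the hold was firm. The loaded bar sagged about 1.6°, which I corrected before laying it down. Two rings hang turned by roughly 9°.

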